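# Mount the supply caddy on its ball hitch and stock it

## Task

Set the supply caddy up on the ball mount for the next board repair: if the yellow cover is on the ball, take it off first and stand it in the square grey tray. While the caddy still stands on the bench raise its red coupler handle, then lower the caddy level onto the ball until its feet are fully down on the pedestal and press the handle all the way down to lock it. Once it is locked, load every solder reel and paste tin that stands loose on the bench, upright, on the caddy's two black wings; do not tip the caddy or knock over the solvent bottle.

Things in the scene. Friction and masses are not known exactly. Their poses are not given: they have to be found in the camera images.
- ball_mount: Fixed round dark steel pedestal, 116 mm diameter, flat top 25 mm above the bench, with a 36 mm steel ball on a 16 mm neck in its centre. Origin: centre of its underside, on the bench. Ball centre 57 mm, ball top 75 mm above the bench.
- ball (a point): Centre of the ball, 57 mm above the bench (32 mm above the pedestal top).
- caddy: Loose supply caddy, 0.77 kg, 160 mm (x) by 190 mm (y) plus handle: aluminium coupler head in the middle (x -50..25, y -25..25, z 0..56 mm), a black wing on each side. Origin: centre of its underside, below the socket; z up. At the start it stands on the bench, handle (its -x side) roughly towards the robot. Seated, its origin is 25 mm above the bench over the pedestal centre, at any yaw.
- caddy_grip (a point): Middle of the grey ribbed grip block on top of the head, 78 mm above the caddy's underside. The block is 40 mm in the caddy's x, 28 mm in y, z 56 to 93 mm: pinch it across y from above.
- wing_left (a point): Middle of the floor of the left wing, a shallow black tray at the caddy's +y side: floor top 4 mm above the caddy's underside, inside 152 mm (x) by 66 mm (y) (|y| 25 to 91 mm), lips 15 mm high on its three outer sides, the head on the fourth. Takes two reels or tins, about 44 mm before and behind this point.
- wing_right (a point): Middle of the floor of the right wing, a shallow black tray at the caddy's -y side: floor top 4 mm above the caddy's underside, inside 152 mm (x) by 66 mm (y) (|y| 25 to 91 mm), lips 15 mm high on its three outer sides, the head on the fourth. Takes two reels or tins, about 44 mm before and behind this point.
- socket (a point): Where the ball's centre comes to lie in the caddy when seated: on its z axis, 32 mm above its underside, in a socket open below, 40 mm wide inside. Seated, it lies within 2 to 3 mm of the ball's centre.
- handle (a joint): Angle of the red coupler handle (rad). 0 = down: level along the caddy's -x, latch toe closed (the ball can neither enter nor leave). Grows as its free end is raised; stop at 1.15; from about 0.4 on the socket is open; raised means over 0.8. Friction (0.08 N m) keeps it where it is left. Starts at 0 to 0.06; locked means under 0.08.
- handle_hinge (a point): Middle of the handle's hinge pin, along the caddy's y, at x -34 mm, z 50 mm in the caddy's frame.
- handle_grip (a point): Middle of the red cross grip at the handle's free end, 66 mm from the hinge: a roller 14 mm in diameter and 32 mm long along the caddy's y, that turns freely about its own length. Pinch it across its ends (along y) and lead it round the hinge, or push it. The bar that carries it is 14 mm wide and 8 mm thick.
- ball_cover: Yellow plastic cover, a cup 49 mm in diameter and 56 mm high, open below, with a knob on top 24 mm in diameter, from 56 to 84 mm above its rim. 0.06 kg. Origin: centre of the lower rim; z up. In many starts it stands over the ball, its rim on the pedestal; otherwise it is absent (None). It must be lifted at least 60 mm straight up to clear the ball.
- cover_tray: Fixed square grey open tray, 110 by 110 mm, 22 mm high, walls and floor 4 mm thick. Origin: centre of its underside.
- reel_a: Solder reel with dark grey flanges, upright, 60 mm wide (its solid is a 60 by 60 mm square along its x and y, 34 mm high), 0.19 kg. Origin: centre of the underside; z up. May be absent (None).
- reel_b: Second solder reel, like reel_a. May be absent (None).
- tin_a: Foil wrapped paste tin with a red lid, upright, 56 mm wide (its solid is a 56 by 56 mm square along its x and y, 68 mm high), 0.12 kg. Origin: centre of the underside; z up. May be absent (None).
- tin_b: Second paste tin, like tin_a. May be absent (None).
- solvent_bottle: Solvent bottle with a red cap, 86 mm in diameter, 258 mm high, at the back of the bench. Origin: centre of the underside. Leave it standing.

How it is judged:
On the way, in this order (a step that is already met when the one before it is completed fails the run):
1. the handle is raised while the caddy is still off the ball (value of joint handle above 0.8 rad and horizontal distance between socket and ball above 0.08 m), for 0.2 s.
2. the caddy is seated on the ball with the handle still up (distance between socket and ball below 0.006 m and angle between caddy's own z axis and vertical below 0.08 rad and value of joint handle above 0.6 rad), for 0.2 s.
3. the handle is pressed down and locks the caddy on the ball (distance between socket and ball below 0.006 m and angle between caddy's own z axis and vertical below 0.08 rad and value of joint handle below 0.08 rad), for 0.2 s.
4. all reels and tins present stand on the locked caddy (all of step 3 and x of reel_a in the frame of caddy between -0.078 and 0.078 m and (y of reel_a in the frame of caddy between 0.025 and 0.095 m or y of reel_a in the frame of caddy between -0.095 and -0.025 m) and z of reel_a in the frame of caddy between -0.002 and 0.012 m and angle between each of reel_a, reel_b, tin_a, tin_b's own z axis and vertical below 0.15 rad and x of reel_b in the frame of caddy between -0.078 and 0.078 m and (y of reel_b in the frame of caddy between 0.025 and 0.095 m or y of reel_b in the frame of caddy between -0.095 and -0.025 m) and z of reel_b in the frame of caddy between -0.002 and 0.012 m and x of tin_a in the frame of caddy between -0.078 and 0.078 m and (y of tin_a in the frame of caddy between 0.025 and 0.095 m or y of tin_a in the frame of caddy between -0.095 and -0.025 m) and z of tin_a in the frame of caddy between -0.002 and 0.012 m and x of tin_b in the frame of caddy between -0.078 and 0.078 m and (y of tin_b in the frame of caddy between 0.025 and 0.095 m or y of tin_b in the frame of caddy between -0.095 and -0.025 m) and z of tin_b in the frame of caddy between -0.002 and 0.012 m), for 0.2 s.
At the end, for the whole second after the job is handed in: Caddy seated on the ball (6 mm, tilt under 0.08 rad), handle down (under 0.08 rad), the cover, if any, upright in its tray, every reel and tin present upright (0.15 rad) on a wing's floor, its centre within the wing, all at rest (all of step 4 and horizontal distance between ball_cover and cover_tray below 0.045 m and z of ball_cover in the frame of cover_tray below 0.012 m and angle between ball_cover's own z axis and vertical below 0.15 rad and linear speed of each of caddy, reel_a, reel_b, tin_a, tin_b below 0.03 m/s); the robot touches nothing.
It fails at once if the solvent bottle is knocked over (angle between solvent_bottle's own z axis and vertical above 0.4 rad).
It fails at once if the caddy is tipped by more than about 30 degrees (angle between caddy's own z axis and vertical above 0.5 rad).
Of ball_cover, reel_a, reel_b, tin_a, tin_b only 3 to 5 are there at a start; the rules pass over those that are not, and their reading is None.
At some moment in a run one of reel_a, reel_b, tin_a, tin_b may be knocked a few centimetres aside while the robot is not near it.
It also fails if it takes over 210 s, if anything falls off the work surface, if the arm or the gripper's body presses on something with over 40 N, if the wrist force passes 120 N, or if a joint passes its speed limit or range.

## Robot

A 6-joint arm with a two-finger parallel gripper is mounted at the origin on a cart in front of the work surface, level with it; the furniture and walls round the work are solid. World frame = base frame: x ahead of the robot, y to its left, z up, the work surface at z = 0. Lengths are in m, angles in rad, forces in N, time in s.
With the tool pointing down it reaches from about 0.375 to 0.9 m from the base axis. Payload 3.1 kg.
Tool frame: the origin (TCP) lies on the centre line of the jaws, within the pads' length; the fingertips stand 8 mm ahead of it and the grasp point (between the pads) lies 11 mm behind it; z points along the fingers, y is the line along which they close (so a half turn about z gives the same grasp; the last joint's range is limited). The gripper opens to 87 mm and grips with 3 to 60 N. Pads are 19 mm wide; open, the fingers measure 117 mm over their backs; the gripper's body (75 mm by 190 mm) begins 51 mm behind the grasp point.
Start: joints at [0.976, 0.527, 1.433, -0, 1.181, -0.178], TCP at [0.253, 0.571, 0.21] pointing down, gripper open.
Joint ranges: [-3.08, 3.08], [-0.75, 2.2], [0.22, 2.44], [-1.43, 4.57], [0, 2.65], [-2.85, 2.85]. Speed limits (rad/s): [2.79, 2.79, 3.14, 3.14, 3.14, 3.14].

## Interface

Orientations are given as a unit quaternion [x, y, z, w].
In Python, from rig import robot gives the robot as it stands. The module is installed in compiled form; this text tells all that it offers.
- The arm moves only by the tool send_rows, never from a script. Its argument "increments" is one flat list of numbers, 7 for each row, row after row: the turn, a rotation vector about the world's x, y, z in rad, then the shift along the world's x, y, z in cm, then the opening, from 0 (shut) to 1 (fully open). A call has 1 to 20 rows; each row shifts and turns the commanded pose from where the row before left it; what a row does not reach is not made up. A row lasts 1/12 s, in which the tool goes at most 41.7 mm and 7.16 degrees, less where a joint would pass 70% of its speed; a pose out of reach is approached as far as the arm can. A call is refused whole if a number of a shift passes 4.17 or a number of a turn 0.125, either way. A call with a gripper value outside its range is refused whole. The fingers move at their own pace and stop on an object; "newtons" is the grip in N (left out, the last holds). Time passes only in rows, so rows that do not move let the fingers close. It gives the time, the measured TCP pose, the force, the opening and the grip force at its end, in the units of the state.
- robot.get_obs(): the state, without advancing time (a new reading comes with each control period).
- robot.camera(name): name is "scene" or "top" or "wrist"; returns a dict with "image" (400x640x3 uint8, red, green, blue), "range_z" (400x640 float32, m along the optical axis (not along the pixel's ray), 0 where there is no reading), "fx", "fy", "cx", "cy" (pixels), "dist_coeffs" ([k1, k2, p1, p2, k3] as OpenCV has them; the pictures are not rectified), "R" (3x3) and "t" (3): a world point X has camera coordinates R X + t. Camera axes: x right, y down, z forward; pixel columns grow to the right and rows downward; lengths in m; the calibration is good to about 2 mm. A picture is of the moment at which its call begins.
- robot.hand_in(): hands the job in; it is judged then, once.
The state is a dict: "time": time; "q": joint angles; "joint_velocities": joint speeds; "joint_torque": joint torques, N m; "position": TCP position; "tool_rot": TCP orientation; "ft_force": force on the tool from outside, world axes, zero at the start; "moment": the same for the moment, N m; "grip_width": finger opening in m; "grip_force": force on a finger pad.
Only numpy, scipy, OpenCV 4.12 (cv2) and the standard library are available. Lean on these libraries where they do the work, as an engineer would, in place of code of your own. Each camera call takes 0.05 s, during which the arm holds its last target. There are 200 camera calls.

## Working session

There is one attempt and no reset: what is moved stays moved. The work goes in short steps, Python scripts to look and compute and a tool call to move; the robot and the scene stay as the last step left them, time stands still between calls to the robot, and variables do not carry over. Pictures are saved under pics/ and viewed, at most 14 in all, crops included, and the job is handed in when it is done.

Besides the shell and the picture viewer there is one more tool, called by a JSON object that holds its "fn" and its "kwargs", one argument or row to a line. send_rows: Moves the arm, as the interface text tells. Its arguments: {"type":"object","properties":{"increments":{"type":"array"},"newtons":{"type":"number"}},"required":["increments"]}

```bash
mkdir -p pics; cat > h.py <<'E'
import numpy as np,cv2
from rig import robot
def cam(n,save=None):
    c=robot.camera(n)
    c['K']=np.array([[c['fx'],0,c['cx']],[0,c['fy'],c['cy']],[0,0,1]]);c['D']=np.array(c['dist_coeffs'],float)
    c['R']=np.array(c['R']);c['t']=np.array(c['t'])
    if save: cv2.imwrite('pics/'+save+'.png',c['image'][:,:,::-1]); np.savez('/tmp/'+save,**{k:c[k] for k in('image','range_z','K','D','R','t')})
    return c
def cloud(c):
    h,w=c['range_z'].shape
    u,v=np.meshgrid(np.arange(w),np.arange(h))
    p=cv2.undistortPoints(np.stack([u,v],-1).reshape(-1,1,2).astype(np.float64),c['K'],c['D']).reshape(h,w,2)
    z=c['range_z'][...,None]
    P=np.concatenate([p*z,z],-1)
    return (P-c['t'])@c['R']   # R^T(P-t)
def at_z(c,uv,z):
    p=cv2.undistortPoints(np.array(uv,float).reshape(-1,1,2),c['K'],c['D']).reshape(-1,2)
    d=np.c_[p,np.ones(len(p))]@c['R'];o=-c['R'].T@c['t']
    return o+d*((z-o[2])/d[:,2])[:,None]
E
python3 - <<'E'
from h import *
for n in('scene','top'):
    c=cam(n,n+'0');print(n,-c['R'].T@c['t'],c['fx'])
print(robot.get_obs())
E
```

```text
scene [-0.25417948 -0.43149395  1.08254582] 433.5905532697209
top [0.46033781 0.00811905 1.02605469] 362.57752257523725
{'time': 0.1, 'q': array([ 9.75483881e-01,  5.28391522e-01,  1.43374413e+00, -2.04385598e-05,
        1.18139304e+00, -1.78465100e-01]), 'joint_velocities': array([-0.00142644, -0.00262902, -0.00343547, -0.00079587, -0.00066867,
       -0.00028685]), 'joint_torque': array([ 3.77465749e-04, -4.40986240e+01, -1.77151698e+01,  6.35508145e-02,
        5.33925625e-02, -5.60200419e-05]), 'position': array([0.25262859, 0.57093846, 0.20906781]), 'tool_rot': array([ 2.06914044e-01,  9.78358647e-01, -9.00031935e-04, -3.56488660e-04]), 'ft_force': array([ 0.29865767, -0.17084162, -0.49495851]), 'moment': array([-0.0027792 ,  0.01153152, -0.00281123]), 'grip_force': 0.0, 'grip_width': 0.08660774630330499}
```

View pics/top0.png

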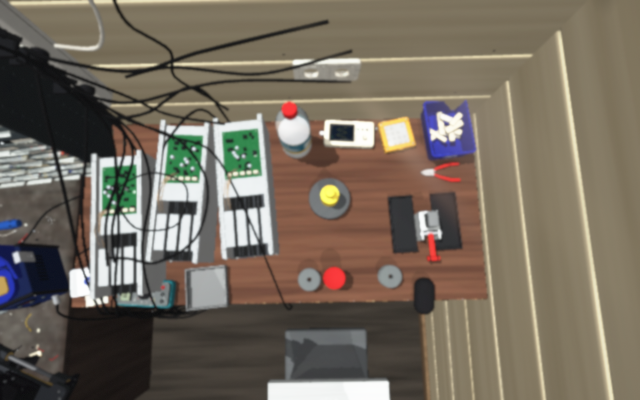

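View pics/scene0.png

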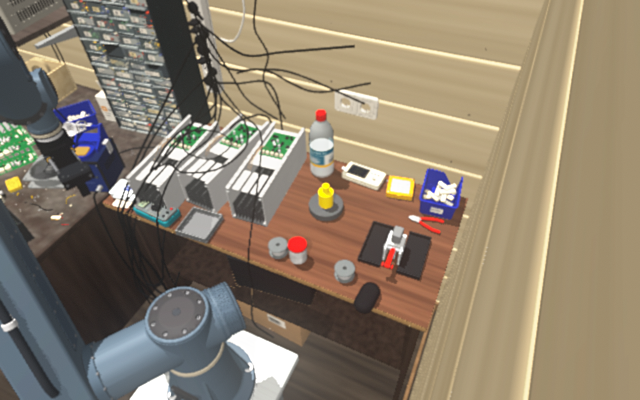

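The top view shows the cover on the ball at (330,195), the tray at (207,288), reels at (309,280) and (389,276), one tin at (334,278), the caddy at (428,223) and the bottle at (295,130). Next I'll measure these.

```bash
python3 - <<'E'
from h import *
c=dict(np.load('/tmp/top0.npz'));P=cloud(c)
im=c['image'][110:310,180:480,::-1]
cv2.imwrite('pics/crop1.png',cv2.resize(im,None,fx=2.6,fy=2.6,interpolation=cv2.INTER_CUBIC))
def blob(name,box,zlo,zhi):
    x0,x1,y0,y1=box;m=(P[...,0]>x0)&(P[...,0]<x1)&(P[...,1]>y0)&(P[...,1]<y1)&(P[...,2]>zlo)&(P[...,2]<zhi)
    q=P[m]
    if len(q)<5: print(name,len(q));return
    r=cv2.minAreaRect((q[:,:2]*1000).astype(np.float32))
    print(name,len(q),'mean',q.mean(0).round(4),'min',q.min(0).round(3),'max',q.max(0).round(3),'rect',np.round(r[0],1),np.round(r[1],1),round(r[2],1))
for n,uv in dict(cover=(330,195),ped=(345,195),tray=(207,288),r1=(309,280),tin=(334,278),r2=(389,276),grip=(432,217),head=(424,235),hg=(434,257),wl=(402,225),wr=(446,222),bottle=(295,130),mouse=(424,295),shelf=(245,190)).items():
    print(n,P[uv[1],uv[0]].round(3))
def near(uv,d): 
    p=P[uv[1],uv[0]];return (p[0]-d,p[0]+d,p[1]-d,p[1]+d)
blob('r1',near((309,280),.034),.025,.045)
blob('tin',near((334,278),.034),.058,.08)
blob('r2',near((389,276),.04),.025,.045)
blob('knob',near((330,195),.03),.07,.13)
blob('ped',near((330,195),.07),.015,.033)
blob('tray',near((207,288),.08),.012,.03)
blob('wings',near((428,223),.14),.008,.022)
blob('grip',near((431,217),.04),.08,.1)
blob('handle',near((433,245),.06),.045,.062)
blob('bottle',near((295,130),.06),.1,.3)
E
```

```text
cover [ 0.632 -0.017  0.109]
ped [ 0.646 -0.062  0.024]
tray [0.398 0.326 0.002]
r1 [ 0.414  0.044 -0.002]
tin [ 0.421 -0.023  0.064]
r2 [ 0.42  -0.178 -0.001]
grip [ 0.571 -0.279  0.092]
head [ 0.531 -0.277  0.014]
hg [ 0.469 -0.288  0.057]
wl [ 0.561 -0.22   0.006]
wr [ 0.566 -0.343  0.008]
bottle [0.774 0.065 0.202]
mouse [ 0.371 -0.261  0.035]
shelf [0.649 0.202 0.111]
r1 386 mean [0.4187 0.0445 0.034 ] min [0.387 0.016 0.029] max [0.447 0.072 0.039] rect [418.8  44.9] [56.5 58.3] 43.4
tin 381 mean [ 0.4227 -0.0215  0.0672] min [ 0.396 -0.049  0.061] max [0.449 0.006 0.073] rect [422.2 -21.9] [54.5 53.3] 88.7
r2 402 mean [ 0.4215 -0.1728  0.0341] min [ 0.393 -0.202  0.027] max [ 0.451 -0.144  0.039] rect [ 421.9 -173.1] [57.4 57.9] 89.7
knob 261 mean [ 0.6379 -0.0149  0.0884] min [ 0.617 -0.039  0.07 ] max [0.662 0.009 0.113] rect [639.1 -15.4] [47.8 45. ] 88.5
ped 1005 mean [ 0.6374 -0.0151  0.0251] min [ 0.583 -0.073  0.016] max [0.697 0.042 0.033] rect [640.8 -15.4] [114.1 113.5] 8.3
tray 333 mean [0.4013 0.3254 0.0202] min [0.342 0.248 0.012] max [0.478 0.382 0.03 ] rect [410.1 315.1] [135.7 134.2] 0.1
wings 553 mean [ 0.5754 -0.2921  0.0135] min [ 0.419 -0.392  0.008] max [ 0.696 -0.179  0.022] rect [ 556.7 -285.1] [209.1 279.2] 89.2
grip 183 mean [ 0.5675 -0.2806  0.0919] min [ 0.548 -0.297  0.08 ] max [ 0.587 -0.268  0.097] rect [ 567.7 -282.6] [38.8 28.4] 0.1
handle 377 mean [ 0.5146 -0.2823  0.0544] min [ 0.459 -0.312  0.046] max [ 0.561 -0.254  0.061] rect [ 508.8 -281. ] [ 58.4 100. ] 85.8
bottle 1251 mean [0.787  0.0716 0.1954] min [0.762 0.033 0.1  ] max [0.832 0.118 0.262] rect [796.9  75.1] [70.3 85.1] 0.2
```

View pics/crop1.png

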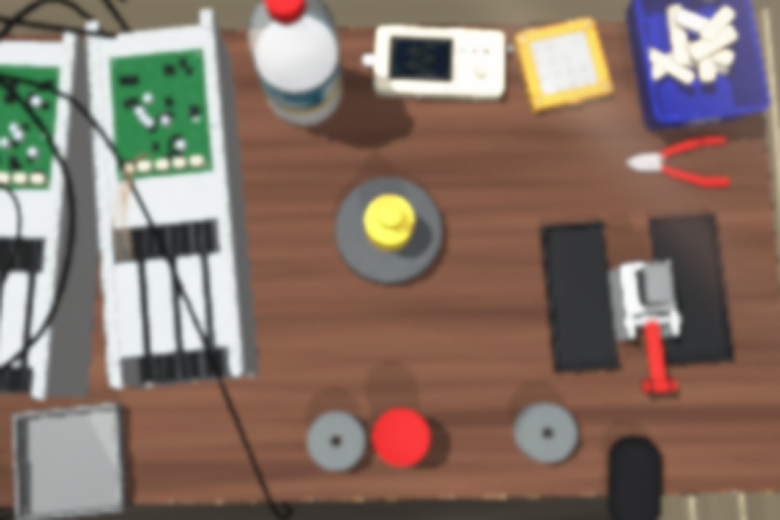

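The crop shows the wing corners at crop pixels L (543,227), (603,222), (617,367), (557,371) and R (650,218), (714,214), (732,360), (670,362). I'll work out the caddy yaw from these and the heights of obstacles along the path.

```bash
python3 - <<'E'
from h import *
c=dict(np.load('/tmp/top0.npz'));P=cloud(c)
f=lambda l:[(u/2.6+180-.3,v/2.6+110-.3) for u,v in l]
w=at_z(c,f([(543,227),(557,371),(714,214),(732,360)]),.015);print(w.round(4),w.mean(0))
for a,b in((0,1),(2,3)):
    d=w[a]-w[b];print(np.degrees(np.arctan2(d[1],d[0])),np.linalg.norm(d))
g=at_z(c,f([(643,263),(669,260),(674,303),(648,306)]),.093);print('griptop',g.round(4),g.mean(0).round(4))
h=at_z(c,f([(645,390),(674,386)]),.055);print('hg',h.round(4),h.mean(0))
t=at_z(c,f([(12,414),(121,402),(124,508),(18,518)]),.022);print('tray',t.round(4),t.mean(0))
# height map max in grid
for x0 in np.arange(.1,.85,.1):
    print(round(x0,2),[round(float(P[...,2][(P[...,0]>x0)&(P[...,0]<x0+.1)&(P[...,1]>y0)&(P[...,1]<y0+.1)&(c['range_z']>0)].max(initial=-9)),2) for y0 in np.arange(.6,-.5,-.1)])
c=dict(np.load('/tmp/scene0.npz'));P=cloud(c)
for n,(lo,hi,zl,zh) in dict(ped=((.57,-.09),(.71,.06),.018,.03),grip=((.53,-.32),(.61,-.25),.088,.097),cov=((.6,-.05),(.68,.02),.06,.12)).items():
    m=(P[...,0]>lo[0])&(P[...,0]<hi[0])&(P[...,1]>lo[1])&(P[...,1]<hi[1])&(P[...,2]>zl)&(P[...,2]<zh);q=P[m];print(n,len(q),q.min(0).round(3),q.max(0).round(3),((q.min(0)+q.max(0))/2).round(4))
E
```

```text
[[ 0.6397 -0.185   0.015 ]
 [ 0.4845 -0.1916  0.015 ]
 [ 0.6498 -0.3707  0.015 ]
 [ 0.4923 -0.3766  0.015 ]] [ 0.56656554 -0.28099062  0.015     ]
2.423734514233121 0.15534665224076794
2.135243399106328 0.15759464095716477
griptop [[ 0.5872 -0.2673  0.093 ]
 [ 0.5897 -0.2932  0.093 ]
 [ 0.5467 -0.2949  0.093 ]
 [ 0.5443 -0.2692  0.093 ]] [ 0.567  -0.2812  0.093 ]
hg [[ 0.4627 -0.2714  0.055 ]
 [ 0.4661 -0.3009  0.055 ]] [ 0.4644198  -0.28611908  0.055     ]
tray [[0.4514 0.3835 0.022 ]
 [0.4614 0.2691 0.022 ]
 [0.3535 0.2636 0.022 ]
 [0.3457 0.3729 0.022 ]] [0.40301516 0.32225916 0.022     ]
0.1 [-0.74, -0.73, -0.73, -0.73, -0.73, 0.01, 0.01, 0.01, 0.0, -0.73, -0.73]
0.2 [0.32, 0.4, 0.34, -0.74, -0.74, -0.74, -0.73, -0.73, -0.74, -0.74, -0.74]
0.3 [0.32, 0.32, 0.14, 0.03, 0.03, 0.06, 0.04, 0.07, 0.04, 0.04, 0.01]
0.4 [0.15, 0.18, 0.17, 0.16, 0.14, 0.14, 0.07, 0.07, 0.04, 0.06, 0.06]
0.5 [0.01, 0.28, 0.17, 0.16, 0.16, 0.15, 0.03, 0.03, 0.02, 0.1, 0.06]
0.6 [0.3, 0.37, 0.23, 0.16, 0.17, 0.15, 0.08, 0.11, 0.02, 0.02, 0.02]
0.7 [0.39, 0.42, 0.41, 0.37, 0.38, 0.21, 0.26, 0.03, 0.03, 0.07, 0.07]
0.8 [0.39, 0.51, 0.5, 0.51, 0.48, 0.48, 0.48, 0.48, 0.47, 0.47, 0.46]
ped 500 [ 0.579 -0.074  0.018] [0.694 0.04  0.03 ] [ 0.6366 -0.0167  0.024 ]
grip 101 [ 0.545 -0.294  0.088] [ 0.588 -0.267  0.097] [ 0.5665 -0.2807  0.0926]
cov 209 [ 0.614 -0.041  0.06 ] [0.66  0.007 0.115] [ 0.6369 -0.0171  0.0875]
```

{"fn": "send_rows", "kwargs": {
  "increments": [0,0,0.0525,1.875,-3.375,0.5,1,0,0,0.0525,1.875,-3.375,0.5,1,0,0,0.0525,1.875,-3.375,0.5,1,0,0,0.0525,1.875,-3.375,0.5,1,0,0,0.0525,1.875,-3.375,0.5,1,0,0,0.0525,1.875,-3.375,0.5,1,0,0,0.0525,1.875,-3.375,0.5,1,0,0,0.0525,1.875,-3.375,0.5,1,0,0,0,1.17,-3.33,0,1,0,0,0,1.17,-3.33,0,1,0,0,0,1.17,-3.33,0,1,0,0,0,1.17,-3.33,0,1,0,0,0,1.17,-3.33,0,1,0,0,0,1.17,-3.33,0,1,0,0,0,2.76,-1.95,-1.15,1,0,0,0,2.76,-1.95,-1.15,1,0,0,0,2.76,-1.95,-1.15,1,0,0,0,2.76,-1.95,-1.15,1,0,0,0,2.76,-1.95,-1.15,1,0,0,0,2.76,-1.95,-1.15,1]
}}

```text
time: 1.77
position: [0.6395, -0.0164, 0.1797]
tool_rot: [-0.001, 1.0, 0.0, -0.001]
ft_force: [-0.1, 0.2, -0.3]
grip_width: 0.0873
grip_force: 0.0
```

```bash
python3 - <<'E'
from h import *
c=cam('wrist','w1');o=robot.get_obs();print(o['time'],o['position'],o['tool_rot'],-c['R'].T@c['t'],c['fx'])
E
```

```text
1.8167 [ 0.64498633 -0.02116799  0.17718192] [-1.26838699e-04  9.99996990e-01 -1.51490330e-03  1.92603111e-03] [ 0.56149964 -0.01687891  0.35560498] 326.0768108072501
```

View pics/w1.png

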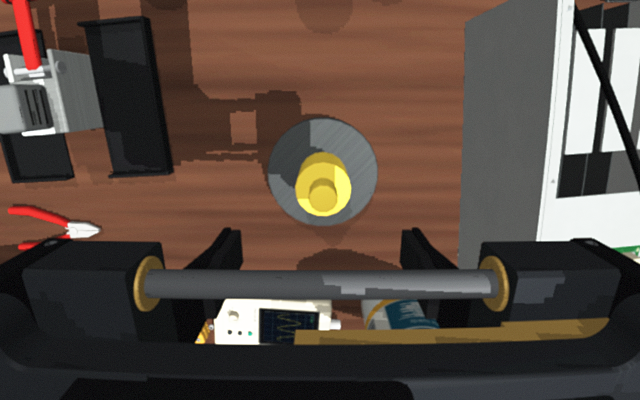

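The wrist picture shows the pedestal round (322,172) and the knob at (322,193). The arm is still settling, so I'll let it rest and then measure.

{"fn": "send_rows", "kwargs": {
  "increments": [0,0,0,0,0,0,1,0,0,0,0,0,0,1,0,0,0,0,0,0,1,0,0,0,0,0,0,1]
}}

```text
time: 2.15
position: [0.6378, -0.0143, 0.1815]
tool_rot: [-0.002, 1.0, 0.0, -0.0]
ft_force: [0.1, 0.8, 0.4]
grip_width: 0.0873
grip_force: 0.0
```

```bash
python3 - <<'E'
from h import *
c=cam('wrist','w2');o=robot.get_obs();print(o['position'],o['tool_rot'])
P=cloud(c)
for n,(lo,hi,zl,zh) in dict(ped=((.57,-.09),(.71,.06),.021,.029),knobtop=((.6,-.05),(.68,.02),.106,.112),knob=((.6,-.05),(.68,.02),.088,.112),cov=((.6,-.05),(.68,.02),.035,.085),r2=((.38,-.22),(.47,-.13),.03,.038)).items():
    m=(P[...,0]>lo[0])&(P[...,0]<hi[0])&(P[...,1]>lo[1])&(P[...,1]<hi[1])&(P[...,2]>zl)&(P[...,2]<zh);q=P[m];
    if len(q): print(n,len(q),q.min(0).round(4),q.max(0).round(4),((q.min(0)+q.max(0))/2).round(4))
    if n in('ped','knobtop'): 
        r=cv2.minEnclosingCircle((q[:,:2]*1000).astype(np.float32));print(r)
E
```

```text
[ 0.63800047 -0.01428123  0.18170971] [-2.22118544e-03  9.99997526e-01  1.80394291e-05  1.21115319e-04]
ped 6382 [ 0.5832 -0.073   0.0214] [0.6962 0.042  0.0289] [ 0.6397 -0.0155  0.0251]
((640.080078125, -15.6632719039917), 58.0427360534668)
knobtop 633 [ 0.6282 -0.0265  0.1061] [ 0.6505 -0.004   0.112 ] [ 0.6394 -0.0153  0.1091]
((639.4976196289062, -15.532485961914062), 11.71440601348877)
knob 784 [ 0.6279 -0.027   0.088 ] [ 0.6505 -0.004   0.112 ] [ 0.6392 -0.0155  0.1   ]
cov 1856 [ 0.6151 -0.0393  0.0351] [0.6634 0.0085 0.0841] [ 0.6393 -0.0154  0.0596]
```

{"fn": "send_rows", "kwargs": {
  "increments": [0,0,0,0.15,-0.1,-2.2,0.6,0,0,0,0,0,-2.2,0.6,0,0,0,0,0,-2.2,0.6,0,0,0,0,0,-2.2,0.6,0,0,0,0,0,0,0.6,0,0,0,0,0,0,0.6,0,0,0,0,0,0,0,0,0,0,0,0,0,0,0,0,0,0,0,0,0,0,0,0,0,0,0,0,0,0,0,0,0,0,0,0,0,0,0,0,0,0],
  "newtons": 15
}}

```text
time: 3.2
position: [0.6406, -0.0163, 0.0936]
tool_rot: [-0.002, 1.0, 0.0, 0.001]
ft_force: [0.2, 1.4, 1.9]
grip_width: 0.0225
grip_force: 15.0
```

{"fn": "send_rows", "kwargs": {
  "increments": [0,0,0,0,0,1.5,0,0,0,0,0,0,2,0,0,0,0,0,0,2,0,0,0,0,0,0,2,0,0,0,0,0,0,2,0,0,0,0,0,0,1,0,0,0,0,0,0,0,0]
}}

```text
time: 3.78
position: [0.642, -0.0166, 0.2007]
tool_rot: [-0.002, 1.0, -0.001, 0.003]
ft_force: [0.3, -0.7, 0.3]
grip_width: 0.0221
grip_force: 15.0
```

{"fn": "send_rows", "kwargs": {
  "increments": [0,0,0,-3.3,1.66,0.3,0,0,0,0,-3.3,1.66,0.3,0,0,0,0,-3.3,1.66,0.3,0,0,0,0,-3.3,1.66,0.3,0,0,0,0,-3.3,1.66,0.3,0,0,0,0,-3.3,1.66,0.3,0,0,0,0,-3.3,1.66,0.3,0,0,0,0,-0.1,3.7,0,0,0,0,0,-0.1,3.7,0,0,0,0,0,-0.1,3.7,0,0,0,0,0,-0.1,3.7,0,0,0,0,0,-0.1,3.7,0,0,0,0,0,-0.1,3.7,0,0,0,0,0,0,0,0,0,0,0,0,0,0,0,0,0,0,0,0,0,0,0]
}}

```text
time: 5.12
position: [0.4022, 0.3212, 0.2177]
tool_rot: [-0.002, 1.0, -0.001, -0.001]
ft_force: [0.4, -0.0, -0.1]
grip_width: 0.0224
grip_force: 15.0
```

```bash
python3 - <<'E'
from h import *
c=cam('top','t2');o=robot.get_obs();print(o['position'])
d=cam('wrist','w3')
cv2.imwrite('pics/tw.png',np.hstack([cv2.resize(c['image'][200:330,100:360,::-1],(400,200)),cv2.resize(d['image'][:,:,::-1],(400,250))[:200]]))
E
```

```text
[0.40245746 0.32070462 0.21796019]
```

View pics/tw.png

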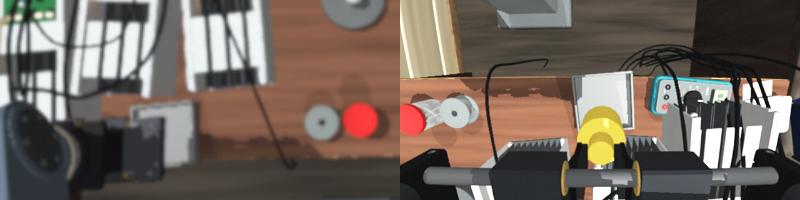

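The cover hangs above the tray (wrist half of the picture, about (600,130)), so I can lower it.

{"fn": "send_rows", "kwargs": {
  "increments": [0,0,0,0,0,-2.7,0,0,0,0,0,0,-2.7,0,0,0,0,0,0,-2.7,0,0,0,0,0,0,-2.7,0,0,0,0,0,0,-2.6,0,0,0,0,0,0,-0.4,0,0,0,0,0,0,-0.4,0,0,0,0,0,0,-0.1,0,0,0,0,0,0,0,0,0,0,0,0,0,0,0]
}}

```text
time: 6.05
position: [0.4044, 0.3222, 0.0774]
tool_rot: [-0.001, 1.0, 0.001, 0.001]
ft_force: [0.0, -0.1, -0.4]
grip_width: 0.0226
grip_force: 15.0
```

{"fn": "send_rows", "kwargs": {
  "increments": [0,0,0,0,0,0,0.5,0,0,0,0,0,0,0.5,0,0,0,0,0,0,0.5,0,0,0,0,0,2,0.7,0,0,0,0,0,4,1,0,0,0,0,0,4,1,0,0,0,0,0,4,1,0,0,0,0,0,0,1]
}}

```text
time: 6.72
position: [0.4079, 0.3245, 0.2238]
tool_rot: [-0.002, 1.0, 0.004, 0.007]
ft_force: [1.2, 0.6, 0.0]
grip_width: 0.0677
grip_force: 0.0
```

{"fn": "send_rows", "kwargs": {
  "increments": [0,0,0,0.4,-3.79,-0.37,1,0,0,0,0.4,-3.79,-0.37,1,0,0,0,0.4,-3.79,-0.37,1,0,0,0,0.4,-3.79,-0.37,1,0,0,0,0.4,-3.79,-0.37,1,0,0,0,0.4,-3.79,-0.37,1,0,0,0,0.4,-3.79,-0.37,1,0,0,0,0.4,-3.79,-0.37,1,0,0,0,0.4,-3.79,-0.37,1,0,0,0,0.4,-3.79,-0.37,1,0,0,0,0.4,-3.79,-0.37,1,0,0,0,0.4,-3.79,-0.37,1,0,0,0.022,0.4,-3.79,-0.37,0.8,0,0,0.022,0.4,-3.79,-0.37,0.8,0,0,0,0.4,-3.79,-0.37,0.8,0,0,0,0.4,-3.79,-0.37,0.8,0,0,0,0,0,0,0.8,0,0,0,0,0,0,0.8,0,0,0,0,0,0,0.8]
}}

```text
time: 8.3
position: [0.4666, -0.2838, 0.1564]
tool_rot: [-0.023, 1.0, 0.001, -0.001]
ft_force: [-0.4, 0.2, -0.6]
grip_width: 0.0696
grip_force: 0.0
```

```bash
cat >> h.py <<'E'
def sel(P,x,y,z):
    m=(P[...,0]>x[0])&(P[...,0]<x[1])&(P[...,1]>y[0])&(P[...,1]<y[1])&(P[...,2]>z[0])&(P[...,2]<z[1]);return m
def st(n,q):
    if len(q): print(n,len(q),'min',q.min(0).round(4),'max',q.max(0).round(4),'mid',((q.min(0)+q.max(0))/2).round(4))
    else: print(n,0)
E
python3 - <<'E'
from h import *
c=cam('top','t3');o=robot.get_obs();print(o['position'],o['time'])
P=cloud(c)
st('cov',P[sel(P,(.33,.47),(.25,.4),(.03,.12))])
st('knob',P[sel(P,(.33,.47),(.25,.4),(.066,.12))])
c=cam('wrist','w4');P=cloud(c)
I=c['image'].astype(int);red=(I[...,0]>120)&(I[...,1]<70)&(I[...,2]<70)
q=P[sel(P,(.44,.56),(-.34,-.24),(.03,.07))&red];st('red',q)
st('roller',q[q[:,0]<.48]);st('bar',q[q[:,0]>.48])
for a in(.49,.51,.53): k=q[abs(q[:,0]-a)<.005];print(k.mean(0).round(4) if len(k) else 0)
r=q[q[:,0]<.48]; 
for a in(-.298,-.274): k=r[abs(r[:,1]-a)<.003]; st(str(a),k)
E
```

```text
[ 0.46665209 -0.2831293   0.15651784] 8.35
cov 343 min [0.379  0.2982 0.0312] max [0.4686 0.3459 0.1172] mid [0.4238 0.322  0.0742]
knob 99 min [0.3912 0.3105 0.0666] max [0.4685 0.3331 0.1172] mid [0.4299 0.3218 0.0919]
red 262 min [ 0.4604 -0.3021  0.0518] max [ 0.5206 -0.2709  0.0601] mid [ 0.4905 -0.2865  0.0559]
roller 250 min [ 0.4604 -0.3021  0.0524] max [ 0.4741 -0.2709  0.0601] mid [ 0.4673 -0.2865  0.0562]
bar 12 min [ 0.5119 -0.2904  0.0518] max [ 0.5206 -0.2892  0.0556] mid [ 0.5163 -0.2898  0.0537]
0
[ 0.5135 -0.2901  0.0542]
0
-0.298 66 min [ 0.4616 -0.3009  0.0528] max [ 0.4741 -0.2962  0.0601] mid [ 0.4679 -0.2985  0.0564]
-0.274 44 min [ 0.4608 -0.2769  0.0526] max [ 0.4731 -0.2711  0.0596] mid [ 0.467  -0.274   0.0561]
```

{"fn": "send_rows", "kwargs": {
  "increments": [0,0,0,0.05,-0.2,-3,0.7,0,0,0,0,0,-3,0.7,0,0,0,0,0,-3,0.7,0,0,0,0,0,-2.3,0.7,0,0,0,0,0,-0.4,0.7,0,0,0,0,0,0,0.7,0,0,0,0,0,0,0.7,0,0,0,0,0,0,0.2,0,0,0,0,0,0,0.2,0,0,0,0,0,0,0.2,0,0,0,0,0,0,0.2,0,0,0,0,0,0,0.2,0,0,0,0,0,0,0.2],
  "newtons": 12
}}

```text
time: 9.48
position: [0.4678, -0.2861, 0.0401]
tool_rot: [-0.023, 1.0, 0.0, 0.0]
ft_force: [0.6, 0.4, 0.5]
grip_width: 0.0317
grip_force: 12.0
```

{"fn": "send_rows", "kwargs": {
  "increments": [0,0,0,0.07,0,0.66,0.2,0,0,0,0.13,0.01,0.65,0.2,0,0,0,0.2,0.01,0.63,0.2,0,0,0,0.26,0.01,0.61,0.2,0,0,0,0.32,0.01,0.58,0.2,0,0,0,0.37,0.02,0.55,0.2,0,0,0,0.42,0.02,0.5,0.2,0,0,0,0.47,0.02,0.46,0.2,0,0,0,0.52,0.02,0.41,0.2,0,0,0,0.55,0.02,0.36,0.2,0,0,0,0,0,0,0.2,0,0,0,0,0,0,0.2]
}}

```text
time: 10.48
position: [0.5002, -0.2844, 0.0961]
tool_rot: [-0.024, 1.0, 0.0, -0.001]
ft_force: [-6.4, 2.7, 11.9]
grip_width: 0.0311
grip_force: 12.0
```

{"fn": "send_rows", "kwargs": {
  "increments": [0,0,0,0,0,0,0.6,0,0,0,0,0,0,0.6,0,0,0,0,0,0,0.6,0,0,0,0,0,3,0.6,0,0,0,0,0,3,0.6,0,0,0,0,0,2,0.6,0,0,0,0,0,0,0.6,0,0,0,0,0,0,0.6,0,0,0,0,0,0,0.6]
}}

```text
time: 11.23
position: [0.5007, -0.2848, 0.1732]
tool_rot: [-0.024, 1.0, 0.0, -0.0]
ft_force: [-0.1, 0.1, -1.3]
grip_width: 0.0521
grip_force: 0.0
```

```bash
python3 - <<'E'
from h import *
o=robot.get_obs();print(o['position'],o['time'],o['tool_rot'])
c=cam('wrist','w5');P=cloud(c)
I=c['image'].astype(int);red=(I[...,0]>120)&(I[...,1]<70)&(I[...,2]<70)
st('red',P[sel(P,(.44,.6),(-.34,-.24),(.03,.15))&red])
c=cam('top','t5');P=cloud(c)
st('redtop',P[sel(P,(.44,.6),(-.34,-.24),(.03,.15))&(c['image'][...,0]>150)&(c['image'][...,1]<70)])
s=cam('scene','s5')
cv2.imwrite('pics/w5s.png',np.hstack([cv2.resize(I.astype(np.uint8)[:,:,::-1],(480,300)),cv2.resize(s['image'][200:300,340:446,::-1],(318,300))]))
E
```

```text
[ 0.50065424 -0.28479458  0.17318165] 11.2333 [-2.35922701e-02  9.99721564e-01  3.51985061e-04 -2.73774850e-04]
red 520 min [ 0.4923 -0.2994  0.0506] max [ 0.5333 -0.2694  0.1161] mid [ 0.5128 -0.2844  0.0834]
redtop 0
```

View pics/w5s.png

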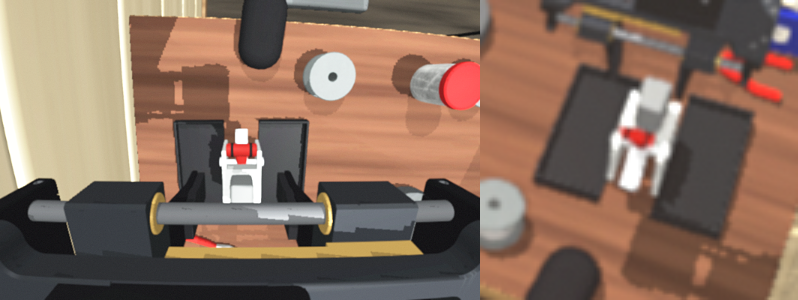

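The handle is raised (red roller near (240,150) in the wrist half), with its top at 116 mm, so about 1.1 rad. Next is the grip block.

```bash
python3 - <<'E'
from h import *
for n in('w5','t3','s5'):
    c=dict(np.load(f'/tmp/{n}.npz'));P=cloud(c)
    q=P[sel(P,(.53,.61),(-.32,-.24),(.085,.099))&(c['image'].max(-1)<200)&(c['image'].min(-1)>50)];st(n,q)
    if len(q)>8:
        r=cv2.minAreaRect((q[:,:2]*1000).astype(np.float32));print(r)
    # wing outer extents
    q=P[sel(P,(.46,.68),(-.41,-.16),(.004,.02))&(c['image'].max(-1)<60)];st('wings',q)
    if len(q)>8:print(cv2.minAreaRect((q[:,:2]*1000).astype(np.float32)))
E
```

```text
w5 169 min [ 0.547  -0.2959  0.085 ] max [ 0.5703 -0.2696  0.0941] mid [ 0.5587 -0.2827  0.0896]
((553.116943359375, -286.93157958984375), (16.98986053466797, 32.537750244140625), 42.1424674987793)
wings 2199 min [ 0.4836 -0.3783  0.004 ] max [ 0.5963 -0.1881  0.0176] mid [ 0.54   -0.2832  0.0108]
((541.1657104492188, -283.03985595703125), (107.94031524658203, 185.44732666015625), 2.9078500270843506)
t3 174 min [ 0.5483 -0.2976  0.0858] max [ 0.5871 -0.2674  0.0977] mid [ 0.5677 -0.2825  0.0917]
((568.2786865234375, -282.6170349121094), (39.346290588378906, 28.859766006469727), 4.174522399902344)
wings 570 min [ 0.4877 -0.377   0.004 ] max [ 0.6432 -0.185   0.0192] mid [ 0.5655 -0.281   0.0116]
((568.8529663085938, -280.4687805175781), (154.89483642578125, 187.1957244873047), 3.5210182666778564)
s5 42 min [ 0.5465 -0.2957  0.085 ] max [ 0.5867 -0.2667  0.097 ] mid [ 0.5666 -0.2812  0.091 ]
((566.4072265625, -281.1473388671875), (41.365074157714844, 27.338024139404297), 4.761059761047363)
wings 179 min [ 0.482  -0.3747  0.0041] max [ 0.6504 -0.1857  0.0172] mid [ 0.5662 -0.2802  0.0106]
((565.5983276367188, -279.996826171875), (162.64547729492188, 180.81776428222656), 3.291189432144165)
```

{"fn": "send_rows", "kwargs": {
  "increments": [0,0,0.006,2.21,0.1,0,0.6,0,0,0,2.21,0.1,0,0.6,0,0,0,2.21,0.1,0,0.6,0,0,0,0,0,0,0.6,0,0,0,0,0,-2.6,0.6,0,0,0,0,0,-2.6,0.6,0,0,0,0,0,-2.6,0.6,0,0,0,0,0,-2.1,0.6,0,0,0,0,0,-0.4,0.6,0,0,0,0,0,0,0.6,0,0,0,0,0,0,0.6,0,0,0,0,0,0,0.6]
}}

```text
time: 12.38
position: [0.568, -0.2829, 0.0722]
tool_rot: [-0.027, 1.0, -0.001, 0.001]
ft_force: [-0.2, -0.6, 0.0]
grip_width: 0.0521
grip_force: 0.0
```

{"fn": "send_rows", "kwargs": {
  "increments": [0,0,0,-0.1,0.05,-0.2,0.6,0,0,0,0,0,0,0.2,0,0,0,0,0,0,0.2,0,0,0,0,0,0,0.2,0,0,0,0,0,0,0.2,0,0,0,0,0,0,0.2,0,0,0,0,0,0,0.2],
  "newtons": 50
}}

```text
time: 12.97
position: [0.5662, -0.281, 0.0691]
tool_rot: [-0.026, 1.0, 0.001, -0.0]
ft_force: [-0.2, 1.7, 2.5]
grip_width: 0.0274
grip_force: 50.0
```

{"fn": "send_rows", "kwargs": {
  "increments": [0,0,0,0,0,0.5,0.2,0,0,0,0,0,1,0.2,0,0,0,0,0,1.5,0.2,0,0,0,0,0,2,0.2,0,0,0,0,0,2,0.2,0,0,0,0,0,2,0.2,0,0,0,0,0,1,0.2,0,0,0,0,0,0,0.2,0,0,0,0,0,0,0.2,0,0,0,0,0,0,0.2]
}}

```text
time: 13.8
position: [0.5648, -0.2808, 0.1672]
tool_rot: [-0.027, 1.0, 0.001, -0.002]
ft_force: [0.0, -0.1, -7.9]
grip_width: 0.0276
grip_force: 50.0
```

```bash
python3 - <<'E'
from h import *
o=robot.get_obs();print(o['position'],o['time'],o['tool_rot'],o['ft_force'],o['moment'])
for n in('wrist','top','scene'):
    c=cam(n,n[0]+'6');P=cloud(c)
    q=P[sel(P,(.44,.70),(-.43,-.14),(.09,.125))&(c['image'].max(-1)<60)];st(n,q)
    if len(q)>8:
        print(cv2.minAreaRect((q[:,:2]*1000).astype(np.float32)))
        A=np.c_[q[:,:2],np.ones(len(q))];print('plane',np.linalg.lstsq(A,q[:,2],rcond=None)[0])
im=dict(np.load('/tmp/s6.npz'))['image'];wi=dict(np.load('/tmp/w6.npz'))['image']
cv2.imwrite('pics/s6s.png',np.hstack([cv2.resize(wi[:,:,::-1],(480,300)),cv2.resize(im[190:290,340:446,::-1],(318,300))]))
E
```

```text
[ 0.56484027 -0.28075244  0.16716055] 13.8 [-0.0265302  0.9996461  0.0011734 -0.0015648] [ 0.02460555 -0.11103897 -7.94044898] [ 0.05532405  0.00034807 -0.01912468]
wrist 10773 min [ 0.4855 -0.3795  0.1008] max [ 0.6186 -0.1884  0.1159] mid [ 0.552  -0.284   0.1084]
((551.5115966796875, -282.96185302734375), (128.85531616210938, 186.60720825195312), 3.245485544204712)
plane [-0.01762432  0.00870705  0.11703772]
top 858 min [ 0.4845 -0.3591  0.0963] max [ 0.6466 -0.1847  0.1173] mid [ 0.5656 -0.2719  0.1068]
((565.131103515625, -275.0132751464844), (155.71670532226562, 175.63287353515625), 2.733839273452759)
plane [-0.01125568  0.02253463  0.11445877]
scene 635 min [ 0.481  -0.3765  0.0944] max [ 0.6506 -0.1864  0.1166] mid [ 0.5658 -0.2815  0.1055]
((564.8167724609375, -281.0212097167969), (162.80429077148438, 183.6412353515625), 2.9939217567443848)
plane [-0.00472605  0.01631612  0.11132033]
```

View pics/s6s.png

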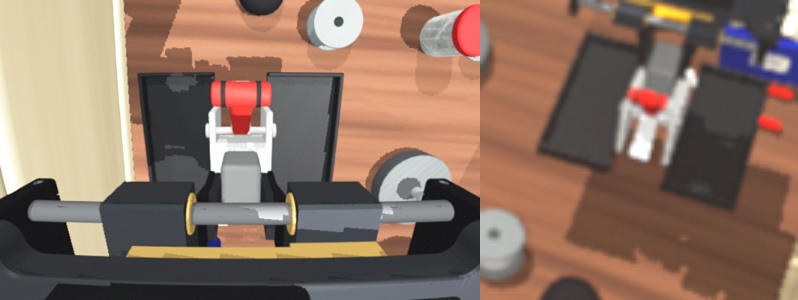

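The caddy hangs level, within about 1°, with the handle still up (wrist half near (240,100)). I'll carry it over the ball.

{"fn": "send_rows", "kwargs": {
  "increments": [0,0,0,0.5,1.6,0,0.2,0,0,0,0.93,3.3,0,0.2,0,0,0,0.93,3.3,0,0.2,0,0,0,0.93,3.3,0,0.2,0,0,0,0.93,3.3,0,0.2,0,0,0,0.93,3.3,0,0.2,0,0,0,0.93,3.3,0,0.2,0,0,0,0.93,3.3,0,0.2,0,0,0,0.44,1.9,0,0.2,0,0,0,0,0,0,0.2,0,0,0,0,0,0,0.2,0,0,0,0,0,0,0.2,0,0,0,0,0,0,0.2]
}}

```text
time: 15.03
position: [0.6403, -0.0167, 0.1683]
tool_rot: [-0.026, 1.0, -0.0, -0.001]
ft_force: [-0.3, -0.3, -9.5]
grip_width: 0.0275
grip_force: 50.0
```

```bash
python3 - <<'E'
from h import *
o=robot.get_obs();print(o['position'],o['time'],o['tool_rot'],o['ft_force'])
for n in('wrist','scene'):
    c=cam(n,n[0]+'7');P=cloud(c)
    q=P[sel(P,(.51,.76),(-.17,.12),(.09,.125))&(c['image'].max(-1)<60)];st(n,q)
    if len(q)>8:
        print(cv2.minAreaRect((q[:,:2]*1000).astype(np.float32)))
        A=np.c_[q[:,:2],np.ones(len(q))];print('plane',np.linalg.lstsq(A,q[:,2],rcond=None)[0])
E
```

```text
[ 0.64028063 -0.01668536  0.16830398] 15.0333 [-2.60815188e-02  9.99659657e-01 -1.72090161e-04 -5.42414536e-04] [-0.27414883 -0.34154328 -9.46985904]
wrist 23865 min [ 0.5577 -0.1156  0.1007] max [0.6938 0.0786 0.1178] mid [ 0.6258 -0.0185  0.1092]
((626.9000244140625, -18.15819549560547), (129.47677612304688, 189.51438903808594), 2.8031387329101562)
plane [-0.02388652 -0.00163092  0.12025783]
scene 265 min [ 0.5589 -0.1153  0.0989] max [0.7241 0.0777 0.1179] mid [ 0.6415 -0.0188  0.1084]
((640.2843627929688, -17.39745330810547), (162.79891967773438, 186.0197296142578), 3.807238817214966)
plane [-0.01943565  0.02001052  0.11827983]
```

{"fn": "send_rows", "kwargs": {
  "increments": [0,-0.012,0,-0.15,0.2,0,0.2,0,0,0,0,0,-0.8,0.2,0,0,0,0,0,-0.8,0.2,0,0,0,0,0,-0.8,0.2,0,0,0,0,0,-0.6,0.2,0,0,0,0,0,-0.5,0.2,0,0,0,0,0,0,0.2,0,0,0,0,0,0,0.2]
}}

```text
time: 15.8
position: [0.6389, -0.0135, 0.1332]
tool_rot: [-0.027, 1.0, -0.0, 0.005]
ft_force: [-0.5, -0.3, -8.6]
grip_width: 0.0271
grip_force: 50.0
```

{"fn": "send_rows", "kwargs": {
  "increments": [0,0,0,0,0,-0.4,0.2,0,0,0,0,0,-0.4,0.2,0,0,0,0,0,-0.4,0.2,0,0,0,0,0,-0.3,0.2,0,0,0,0,0,0,0.2]
}}

```text
time: 16.22
position: [0.6385, -0.0135, 0.1179]
tool_rot: [-0.027, 1.0, 0.0, 0.005]
ft_force: [-0.1, 0.5, -8.5]
grip_width: 0.0273
grip_force: 50.0
```

{"fn": "send_rows", "kwargs": {
  "increments": [0,0,0,0,0,-0.4,0.2,0,0,0,0,0,-0.4,0.2,0,0,0,0,0,-0.4,0.2,0,0,0,0,0,-0.4,0.2,0,0,0,0,0,-0.3,0.2,0,0,0,0,0,0,0.2,0,0,0,0,0,0,0.2]
}}

```text
time: 16.8
position: [0.639, -0.0136, 0.0995]
tool_rot: [-0.027, 1.0, -0.0, 0.006]
ft_force: [0.9, 1.0, -8.4]
grip_width: 0.0277
grip_force: 50.0
```

{"fn": "send_rows", "kwargs": {
  "increments": [0,0,0,0,0,-0.2,0.2,0,0,0,0,0,-0.2,0.2,0,0,0,0,0,-0.2,0.2,0,0,0,0,0,0,0.2,0,0,0,0,0,0,0.2]
}}

```text
time: 17.22
position: [0.6399, -0.0138, 0.0946]
tool_rot: [-0.027, 1.0, -0.0, 0.007]
ft_force: [0.6, 0.6, -4.0]
grip_width: 0.0275
grip_force: 50.0
```

{"fn": "send_rows", "kwargs": {
  "increments": [0,0,0,0,0,-0.15,0.2,0,0,0,0,0,-0.1,0.2,0,0,0,0,0,0,0.2]
}}

```text
time: 17.47
position: [0.6408, -0.0138, 0.0941]
tool_rot: [-0.027, 1.0, -0.001, 0.008]
ft_force: [-0.2, 0.5, 4.7]
grip_width: 0.0275
grip_force: 50.0
```

{"fn": "send_rows", "kwargs": {
  "increments": [0,0,0,0,0,0,0.6,0,0,0,0,0,0,0.6,0,0,0,0,0,0,0.6,0,0,0,0,0,2,0.6,0,0.012,0,0,0,3,0.6,0,0,0,0,0,3,0.6,0,0,0,0,0,2,0.6,0,0,0,0,0,0,0.6,0,0,0,0,0,0,0.6]
}}

```text
time: 18.22
position: [0.64, -0.0137, 0.1928]
tool_rot: [-0.027, 1.0, -0.0, 0.002]
ft_force: [-0.9, 1.2, -1.6]
grip_width: 0.0522
grip_force: 0.0
```

```bash
python3 - <<'E'
from h import *
o=robot.get_obs();print(o['position'],o['time'],o['tool_rot'],o['ft_force'])
for n in('wrist','scene','top'):
    c=cam(n,n[0]+'8');P=cloud(c)
    q=P[sel(P,(.51,.76),(-.17,.12),(.026,.05))&(c['image'].max(-1)<60)];st(n,q)
    if len(q)>8:
        print(cv2.minAreaRect((q[:,:2]*1000).astype(np.float32)))
        k=q[q[:,2]<.036];A=np.c_[k[:,:2],np.ones(len(k))];s=np.linalg.lstsq(A,k[:,2],rcond=None)[0];print('plane',s,'z at ball',s@[.64,-.0156,1])
    I=c['image'].astype(int);st('red',P[sel(P,(.5,.66),(-.07,.04),(.05,.18))&(I[...,0]>120)&(I[...,1]<70)])
    st('bench items',P[sel(P,(.37,.5),(-.25,.1),(.03,.08))])
wi=dict(np.load('/tmp/w8.npz'))['image']
cv2.imwrite('pics/w8b.png',wi[:,:,::-1])
E
```

```text
[ 0.63999945 -0.01374349  0.19278739] 18.2167 [-2.66489027e-02  9.99643524e-01 -3.83740361e-04  1.58570115e-03] [-0.94118134  1.22754382 -1.64802408]
wrist 17100 min [ 0.5585 -0.1131  0.026 ] max [0.7262 0.0838 0.0431] mid [ 0.6423 -0.0146  0.0345]
((641.9503784179688, -14.688888549804688), (159.8136444091797, 189.36851501464844), 3.145920753479004)
plane [ 6.33617682e-04 -9.70259892e-05  2.97570694e-02] z at ball 0.030164098312788316
red 619 min [ 0.5671 -0.0335  0.1321] max [ 0.5791 -0.0022  0.1418] mid [ 0.5731 -0.0178  0.137 ]
bench items 0
scene 179 min [ 0.5575 -0.1123  0.0261] max [0.7173 0.0817 0.0419] mid [ 0.6374 -0.0153  0.034 ]
((639.9597778320312, -15.105880737304688), (160.91372680664062, 189.3941192626953), 2.068434476852417)
plane [-0.02447011  0.02108231  0.0459142 ] z at ball 0.029924450181440878
red 34 min [ 0.5651 -0.0326  0.1011] max [ 0.589  -0.0021  0.1425] mid [ 0.5771 -0.0174  0.1218]
bench items 853 min [ 0.3722 -0.2498  0.0301] max [0.4521 0.0732 0.0725] mid [ 0.4122 -0.0883  0.0513]
top 28 min [ 0.6433 -0.0782  0.0263] max [ 0.6745 -0.0476  0.0328] mid [ 0.6589 -0.0629  0.0295]
((654.298828125, -56.63079833984375), (38.255577087402344, 21.108762741088867), 51.35165786743164)
plane [-0.01770207  0.01028971  0.04161931] z at ball 0.0301294627828435
red 0
bench items 408 min [ 0.3709 -0.2499  0.0301] max [ 0.4509 -0.1441  0.0387] mid [ 0.4109 -0.197   0.0344]
```

View pics/w8b.png

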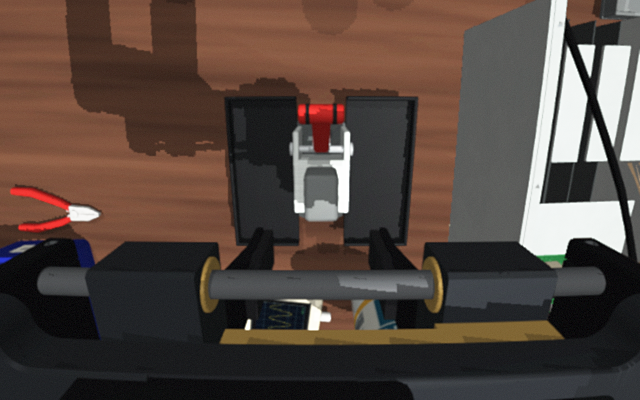

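The caddy is seated level: its floor is at 30 mm in all three cameras and its centre is at (0.6415, -0.015). The handle is still up, with the roller at (320,113). Next I'll pinch the roller.

{"fn": "send_rows", "kwargs": {
  "increments": [0,0,0,-2.2,-0.1,0,0.6,0,0,0,-2.2,-0.1,0,0.6,0,0,0,-2.3,-0.15,0,0.6,0,0,0,0,0,0,0.6,0,0,0,0,0,-2.5,0.6,0,0,0,0,0,-2.5,0.6,0,0,0,0,0,-1.4,0.6,0,0,0,0,0,-0.2,0.6,0,0,0,0,0,0,0.6,0,0,0,0,0,0,0.6,0,0,0,0,0,0,0.2,0,0,0,0,0,0,0.2,0,0,0,0,0,0,0.2,0,0,0,0,0,0,0.2,0,0,0,0,0,0,0.2],
  "newtons": 20
}}

```text
time: 19.62
position: [0.5725, -0.0173, 0.126]
tool_rot: [-0.027, 1.0, -0.0, 0.001]
ft_force: [0.5, 0.0, 2.8]
grip_width: 0.0266
grip_force: 1.1
```

{"fn": "send_rows", "kwargs": {
  "increments": [0,0,0,0,0,0,0.2,0,0,0,0,0,0,0.2]
}}

```text
time: 19.78
position: [0.5725, -0.0171, 0.1259]
tool_rot: [-0.027, 1.0, -0.0, 0.0]
ft_force: [-0.8, 0.4, 1.6]
grip_width: 0.0192
grip_force: 1.1
```

```bash
python3 - <<'E'
from h import *
c=cam('wrist','w9');s=cam('scene','s9')
cv2.imwrite('pics/w9b.png',np.hstack([cv2.resize(c['image'][20:220,160:480,::-1],(480,300)),cv2.resize(s['image'][150:250,280:386,::-1],(318,300))]))
P=cloud(c);I=c['image'].astype(int);st('red',P[sel(P,(.5,.66),(-.07,.04),(.05,.18))&(I[...,0]>120)&(I[...,1]<70)])
E
```

```text
red 417 min [ 0.5656 -0.0301  0.0931] max [ 0.6022 -0.0059  0.141 ] mid [ 0.5839 -0.018   0.1171]
```

View pics/w9b.png

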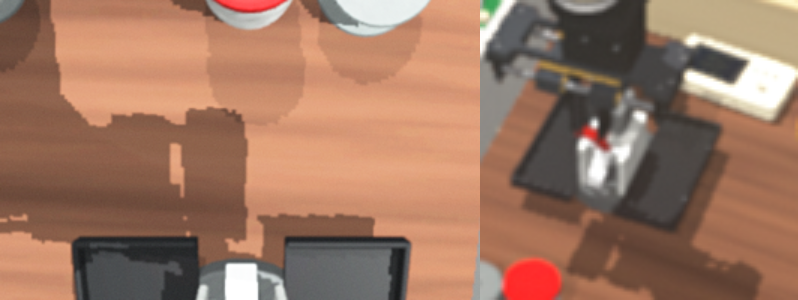

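```bash
python3 - <<'E'
from h import *
c=dict(np.load('/tmp/w9.npz'))
cv2.imwrite('pics/w9c.png',cv2.resize(c['image'][180:340,200:440,::-1],(780,520)))
o=robot.get_obs();print(o['q'],o['position'])
E
```

```text
[-2.25044959e-01  5.68191769e-01  1.64527701e+00 -5.34266724e-08
  9.27624311e-01 -1.84902075e+00] [ 0.57234213 -0.01715074  0.12565181]
```

View pics/w9c.png

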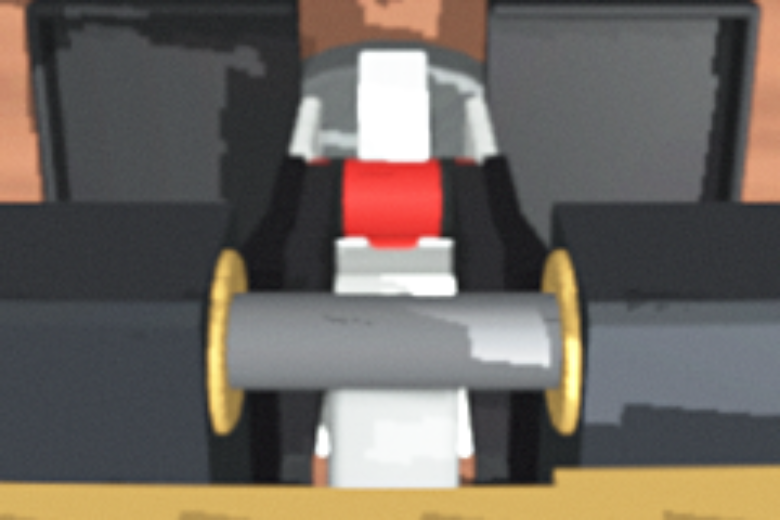

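The fingers overlap the roller ends at (317,160) and (467,160) without a firm hold. I'll open, rise, and push the roller down from above with closed fingers.

{"fn": "send_rows", "kwargs": {
  "increments": [0,0,0,0,0,0,0.6,0,0,0,0,0,0,0.6,0,0,0,0,0,0,0.6,0,0,0,0,0,0,0.6,0,0,0,0,0,2.5,0.6,0,0,0,0,0,2.5,0.6,0,0,0,0,0,0,0,0,0,0,0,0,0,0,0,0,0,0,0,0,0,0,0,0,0,0,0,0,0,0,0,0,0,0,0]
}}

```text
time: 20.8
position: [0.5712, -0.0169, 0.174]
tool_rot: [-0.027, 1.0, 0.0, -0.001]
ft_force: [-0.2, -0.1, -0.0]
grip_width: 0.0269
grip_force: 0.0
```

```bash
python3 - <<'E'
from h import *
o=robot.get_obs();print(o['position'],o['grip_width'],o['ft_force'])
c=cam('wrist','w10');P=cloud(c);I=c['image'].astype(int);q=P[sel(P,(.5,.66),(-.07,.04),(.05,.18))&(I[...,0]>120)&(I[...,1]<70)];st('red',q);q=q[q[:,2]>.12];st('top',q)
k=q[abs(q[:,1]+.018)>.009];st('ends',k); print(k[k[:,2].argmax()] if len(k) else '')
E
```

```text
[ 0.57118843 -0.01691851  0.17402873] 0.02691307266455154 [-0.16934226 -0.13308717 -0.02197595]
red 781 min [ 0.5648 -0.0334  0.083 ] max [ 0.6081 -0.0026  0.1401] mid [ 0.5864 -0.018   0.1116]
top 648 min [ 0.5648 -0.0334  0.1201] max [ 0.5848 -0.0026  0.1401] mid [ 0.5748 -0.018   0.1301]
ends 229 min [ 0.5648 -0.0334  0.1315] max [ 0.58   -0.0026  0.1401] mid [ 0.5724 -0.018   0.1358]
[ 0.57176647 -0.00474729  0.14009036]
```

{"fn": "send_rows", "kwargs": {
  "increments": [0,0,0,0.1,-0.1,-1.2,0,0,0,0,0,0,-1.2,0,0,0,0,0,0,-0.2,0,0,0,0,-0.55,-0.03,-0.36,0,0,0,0,-0.51,-0.03,-0.42,0,0,0,0,-0.46,-0.03,-0.47,0,0,0,0,-0.42,-0.02,-0.51,0,0,0,0,-0.36,-0.02,-0.55,0,0,0,0,0,0,0,0,0,0,0,0,0,0,0]
}}

```text
time: 21.68
position: [0.5498, -0.0194, 0.126]
tool_rot: [-0.027, 1.0, 0.0, -0.0]
ft_force: [0.0, 0.9, 0.5]
grip_width: 0.0003
grip_force: 0.0
```

```bash
python3 - <<'E'
from h import *
o=robot.get_obs();print(o['position'],o['grip_width'],o['ft_force'])
c=cam('wrist','w11');P=cloud(c);I=c['image'].astype(int);q=P[sel(P,(.5,.66),(-.07,.04),(.04,.18))&(I[...,0]>120)&(I[...,1]<70)];st('red',q)
E
```

```text
[ 0.54975433 -0.01938579  0.12600099] 0.0003029113888321205 [0.03260144 0.90517178 0.45067828]
red 0
```

{"fn": "send_rows", "kwargs": {
  "increments": [0,0,0,-0.3,-0.02,-0.65,0,0,0,0,-0.24,-0.02,-0.65,0,0,0,0,-0.18,-0.01,-0.65,0,0,0,0,-0.12,0,-0.65,0,0,0,0,-0.05,0,-0.66,0,0,0,0,0,0,0,0,0,0,0,0,0,0,0]
}}

```text
time: 22.32
position: [0.5409, -0.0198, 0.0929]
tool_rot: [-0.027, 1.0, 0.0, -0.001]
ft_force: [1.1, -0.5, 0.2]
grip_width: 0.0006
grip_force: 0.0
```

{"fn": "send_rows", "kwargs": {
  "increments": [0,0,0,0,0,-0.2,0,0,0,0,0,0,-0.2,0,0,0,0,0,0,-0.1,0,0,0,0,0,0,0,0]
}}

```text
time: 22.65
position: [0.5413, -0.0199, 0.0886]
tool_rot: [-0.027, 1.0, -0.0, 0.0]
ft_force: [-0.7, -0.1, -0.0]
grip_width: 0.0005
grip_force: 0.0
```

{"fn": "send_rows", "kwargs": {
  "increments": [0,0,0,0,0,-0.15,0,0,0,0,0,0,-0.15,0,0,0,0,0,0,0,0]
}}

```text
time: 22.9
position: [0.5411, -0.0199, 0.0854]
tool_rot: [-0.027, 1.0, 0.0, -0.0]
ft_force: [0.1, 0.9, -0.5]
grip_width: 0.0006
grip_force: 0.0
```

{"fn": "send_rows", "kwargs": {
  "increments": [0,0,0,-1,0,2,0,0,0,0,-1,0,3,0,0,0,0,0,0,3,0,0,0,0,0,0,0,0,0,0,0,0,0,0,0]
}}

```text
time: 23.32
position: [0.5227, -0.0202, 0.1675]
tool_rot: [-0.027, 1.0, -0.001, 0.002]
ft_force: [-0.6, 0.6, 0.4]
grip_width: 0.0004
grip_force: 0.0
```

```bash
python3 - <<'E'
from h import *
o=robot.get_obs();print(o['position'],o['ft_force'])
for n in('wrist','scene'):
    c=cam(n,n[0]+'12');P=cloud(c);I=c['image'].astype(int);q=P[sel(P,(.5,.66),(-.07,.04),(.04,.18))&(I[...,0]>120)&(I[...,1]<70)];st('red',q)
    if n=='wrist': W=c['image'][:,:,::-1]
    q=P[sel(P,(.51,.76),(-.17,.12),(.026,.05))&(I.max(-1)<60)];st(n,q);print(cv2.minAreaRect((q[:,:2]*1000).astype(np.float32)))
cv2.imwrite('pics/w12b.png',np.hstack([cv2.resize(W,(480,300)),cv2.resize(c['image'][150:250,280:386,::-1],(318,300))]))
E
```

```text
[ 0.52265035 -0.02024792  0.16745903] [-0.61011303  0.56261304  0.3632303 ]
red 0
wrist 1136 min [ 0.5568 -0.1118  0.0269] max [0.5969 0.0744 0.0427] mid [ 0.5768 -0.0187  0.0348]
((577.1278686523438, -18.04345703125), (31.59136962890625, 186.19912719726562), 3.0547034740448)
red 20 min [ 0.5652 -0.034   0.0947] max [ 0.5919 -0.0099  0.1398] mid [ 0.5785 -0.022   0.1173]
scene 76 min [ 0.5597 -0.1017  0.0261] max [0.7237 0.0795 0.0432] mid [ 0.6417 -0.0111  0.0346]
((625.601318359375, -1.1755905151367188), (163.9975128173828, 168.41131591796875), 13.250609397888184)
```

View pics/w12b.png

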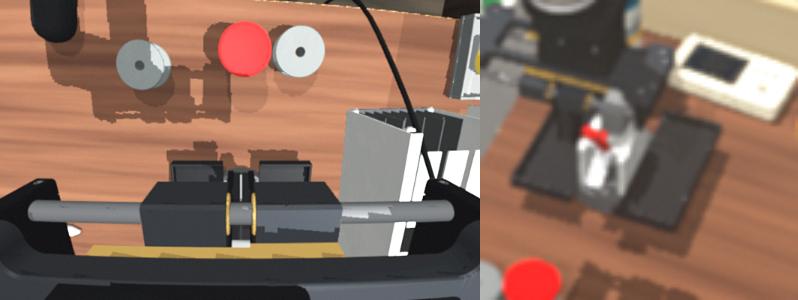

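The handle is still up (red at about (593,135) in the scene half), so the fingers passed in front of the roller. I'll press straight down on it in small steps and watch the force.

{"fn": "send_rows", "kwargs": {
  "increments": [0,0,0,2.5,0.1,0,0,0,0,0,2.5,0.1,0,0,0,0,0,0,0,0,0,0,0,0,0,0,-1.5,0,0,0,0,0,0,-0.6,0,0,0,0,0,0,0,0,0,0,0,0,0,0,0]
}}

```text
time: 24.0
position: [0.5699, -0.0177, 0.1433]
tool_rot: [-0.027, 1.0, 0.0, -0.002]
ft_force: [-0.9, -0.4, 0.8]
grip_width: 0.0
grip_force: 0.0
```

{"fn": "send_rows", "kwargs": {
  "increments": [0,0,0,0,0,-0.3,0,0,0,0,0,0,-0.3,0,0,0,0,0,0,0,0]
}}

```text
time: 24.25
position: [0.5709, -0.0179, 0.1384]
tool_rot: [-0.027, 1.0, 0.0, -0.0]
ft_force: [0.5, -0.8, -0.7]
grip_width: 0.0006
grip_force: 0.0
```

{"fn": "send_rows", "kwargs": {
  "increments": [0,0,0,0,0,-0.3,0,0,0,0,0,0,-0.3,0,0,0,0,0,0,0,0]
}}

```text
time: 24.5
position: [0.5709, -0.0178, 0.1322]
tool_rot: [-0.027, 1.0, 0.0, -0.0]
ft_force: [-0.1, 0.3, -0.5]
grip_width: 0.0005
grip_force: 0.0
```

```bash
python3 - <<'E'
from h import *
o=robot.get_obs();print(o['position'],o['ft_force'])
for n in('wrist','scene'):
    c=cam(n,n[0]+'13');P=cloud(c);I=c['image'].astype(int);q=P[sel(P,(.5,.66),(-.07,.04),(.04,.18))&(I[...,0]>120)&(I[...,1]<70)];st('red',q)
E
```

```text
[ 0.57089    -0.01782493  0.13218349] [-0.09097136  0.30386703 -0.53608779]
red 218 min [ 0.5595 -0.0328  0.131 ] max [ 0.5729 -0.0032  0.1699] mid [ 0.5662 -0.018   0.1504]
red 26 min [ 0.5595 -0.0341  0.0935] max [ 0.5929 -0.0025  0.1493] mid [ 0.5762 -0.0183  0.1214]
```

```bash
python3 - <<'E'
from h import *
w=dict(np.load('/tmp/w13.npz'));s=dict(np.load('/tmp/s13.npz'))
cv2.imwrite('pics/w13b.png',np.hstack([cv2.resize(w['image'][170:330,240:400,::-1],(400,400),interpolation=cv2.INTER_CUBIC),cv2.resize(s['image'][150:220,290:360,::-1],(400,400),interpolation=cv2.INTER_CUBIC)]))
P=cloud(w);I=w['image'].astype(int)
r=(I[...,0]>120)&(I[...,1]<70)&sel(P,(.5,.66),(-.07,.04),(.04,.18))
q=P[r]; print(np.histogram(q[:,2],8))
for a in np.arange(.125,.175,.005):
    k=q[abs(q[:,2]-a)<.0025]
    if len(k):st(f'{a:.3f}',k)
E
```

```text
(array([113,  49,   0,  21,  10,   7,   7,  11]), array([0.13097372, 0.13584021, 0.14070669, 0.14557318, 0.15043966,
       0.15530615, 0.16017264, 0.16503912, 0.16990561]))
0.130 14 min [ 0.565  -0.0317  0.131 ] max [ 0.5668 -0.0049  0.1323] mid [ 0.5659 -0.0183  0.1316]
0.135 122 min [ 0.5647 -0.0328  0.1326] max [ 0.5715 -0.0032  0.1375] mid [ 0.5681 -0.018   0.135 ]
0.140 26 min [ 0.5674 -0.0323  0.1375] max [ 0.5729 -0.0032  0.1402] mid [ 0.5701 -0.0177  0.1389]
0.145 15 min [ 0.5595 -0.0251  0.1457] max [ 0.5619 -0.0118  0.1475] mid [ 0.5607 -0.0184  0.1466]
0.150 9 min [ 0.5603 -0.0239  0.1479] max [ 0.562  -0.0139  0.1522] mid [ 0.5612 -0.0189  0.15  ]
0.155 12 min [ 0.5614 -0.0191  0.1525] max [ 0.562  -0.0181  0.1569] mid [ 0.5617 -0.0186  0.1547]
0.160 7 min [ 0.5609 -0.028   0.158 ] max [ 0.5623 -0.0186  0.1624] mid [ 0.5616 -0.0233  0.1602]
0.165 4 min [ 0.5608 -0.0278  0.1638] max [ 0.5619 -0.0186  0.166 ] mid [ 0.5613 -0.0232  0.1649]
0.170 9 min [ 0.5622 -0.019   0.1681] max [ 0.5642 -0.0185  0.1699] mid [ 0.5632 -0.0188  0.169 ]
```

View pics/w13b.png

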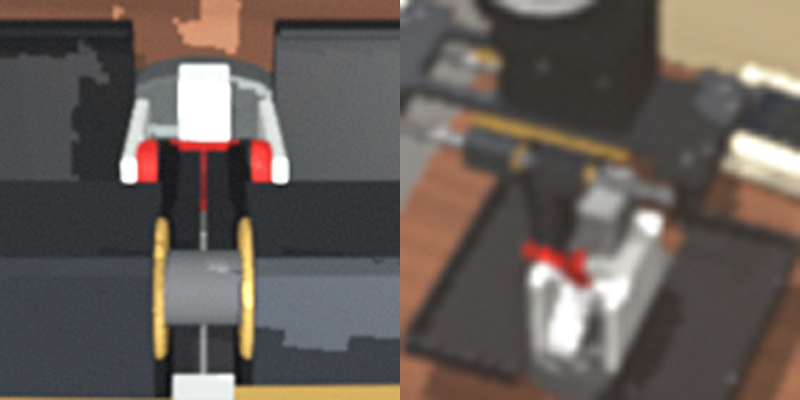

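```bash
python3 - <<'E'
from h import *
w=dict(np.load('/tmp/w13.npz'));P=cloud(w)
for v in range(222,262,2):
    print(v,w['image'][v,314],P[v,314].round(4),'|',w['image'][v,328],P[v,328].round(4),'|end',w['image'][v,301],P[v,301].round(4))
o=-w['R'].T@w['t'];print(o,w['R'])
E
```

```text
222 [252 253 253] [ 0.5887 -0.0227  0.0685] | [255 255 255] [ 0.5887 -0.0116  0.0672] |end [183 192 190] [ 0.6067 -0.0349  0.0251]
224 [252 255 255] [ 0.5903 -0.0226  0.0688] | [255 255 255] [ 0.5897 -0.0116  0.0689] |end [123 127 128] [ 0.6083 -0.0347  0.0262]
226 [226 150 146] [ 0.566  -0.0224  0.1315] | [245 213 211] [ 0.5657 -0.0143  0.1312] |end [189  59  57] [ 0.5662 -0.03    0.132 ]
228 [234  50  46] [ 0.566  -0.0224  0.1345] | [239  48  44] [ 0.5661 -0.0143  0.1333] |end [237  56  52] [ 0.567  -0.0299  0.1331]
230 [118  51  50] [ 0.562  -0.0223  0.1467] | [120  48  49] [ 0.5616 -0.0148  0.1467] |end [243  60  55] [ 0.5675 -0.0298  0.1349]
232 [41 44 47] [ 0.5622 -0.0223  0.149 ] | [38 43 46] [ 0.5614 -0.0149  0.15  ] |end [253  68  62] [ 0.5681 -0.0297  0.1362]
234 [43 43 46] [ 0.5623 -0.0222  0.1513] | [45 45 48] [ 0.5616 -0.015   0.1521] |end [255  74  70] [ 0.5689 -0.0296  0.1373]
236 [46 44 47] [ 0.5621 -0.0222  0.1544] | [45 45 49] [ 0.5615 -0.015   0.1549] |end [255  86  80] [ 0.5697 -0.0295  0.1383]
238 [42 42 46] [ 0.5617 -0.0221  0.1576] | [43 43 46] [ 0.5613 -0.0151
[... 894 characters left out ...]
34  -0.0255  0.2276]
254 [45 43 46] [ 0.5623 -0.0218  0.1737] | [42 41 44] [ 0.5621 -0.0154  0.1735] |end [52 53 56] [ 0.5343 -0.0255  0.2282]
256 [42 42 45] [ 0.5622 -0.0217  0.1758] | [43 44 46] [ 0.5622 -0.0154  0.1753] |end [48 50 53] [ 0.5341 -0.0254  0.2299]
258 [45 43 48] [ 0.5626 -0.0217  0.177 ] | [45 44 48] [ 0.5617 -0.0155  0.1782] |end [52 53 54] [ 0.5339 -0.0253  0.2313]
260 [44 45 46] [ 0.5616 -0.0217  0.1807] | [44 46 48] [ 0.5612 -0.0156  0.1809] |end [65 60 56] [ 0.5342 -0.0253  0.2319]
[ 0.49291177 -0.02223496  0.3080165 ] [[-5.21825845e-02  9.98637560e-01 -2.56864599e-05]
 [ 9.56669238e-01  4.99969594e-02  2.86852356e-01]
 [ 2.86462821e-01  1.49441238e-02 -9.57974804e-01]]
```

```bash
python3 - <<'E'
from h import *
tcp=dict(w2=(.638,-.0143,.1817),w5=(.5007,-.2848,.1732),w8=(.64,-.0137,.1928),w9=(.5725,-.0171,.1259),w10=(.5712,-.0169,.174),w11=(.5498,-.0194,.126),w12=(.5227,-.0202,.1675),w13=(.5709,-.0178,.1322))
for n,t in tcp.items():
    w=dict(np.load(f'/tmp/{n}.npz'));P=cloud(w)-np.array(t)
    m=(abs(P[...,0])<.02)&(abs(P[...,1])<.06)&(P[...,2]>-.025)&(P[...,2]<.06)&(w['image'].max(-1)<75)
    q=P[m]
    h=np.histogram(q[:,2],np.arange(-.025,.061,.005))[0]
    st(n,q);print(h)
E
```

```text
w2 3120 min [-0.0118 -0.057   0.0127] max [0.0109 0.0565 0.06  ] mid [-0.0004 -0.0003  0.0364]
[  0   0   0   0   0   0   0  75 307 332 332 336 393 331 329 416 269]
w5 2646 min [-0.0128 -0.0397  0.0131] max [0.0117 0.0381 0.06  ] mid [-0.0005 -0.0008  0.0365]
[  0   0   0   0   0   0   0  60 238 266 258 264 325 328 278 376 253]
w8 2669 min [-0.0132 -0.0399  0.0125] max [0.0123 0.0384 0.0599] mid [-0.0005 -0.0007  0.0362]
[  0   0   0   0   0   0   0  57 223 251 263 276 333 322 283 392 269]
w9 2019 min [-0.0122 -0.0216  0.006 ] max [0.0079 0.0198 0.06  ] mid [-0.0021 -0.0009  0.033 ]
[  0   0   0   0   0   0  25  98 145 184 182 199 285 241 268 283 109]
w10 2072 min [-0.0123 -0.0257  0.0126] max [0.0111 0.0244 0.0597] mid [-0.0006 -0.0007  0.0362]
[  0   0   0   0   0   0   0  21 128 175 204 221 260 273 273 350 167]
w11 1135 min [-0.0117 -0.0098  0.0143] max [-0.0049  0.008   0.0586] mid [-0.0083 -0.0009  0.0364]
[  0   0   0   0   0   0   0   6 100 125 133 144 151 156 145 147  28]
w12 1190 min [-0.0118 -0.0101  0.013 ] max [-0.0082  0.008   0.0585] mid [-0.01   -0.0011  0.0358]
[  0   0   0   0   0   0   0  39 120 131 131 142 154 169 133 145  26]
w13 1201 min [-0.0117 -0.0104 -0.0005] max [-0.0011  0.0099  0.058 ] mid [-0.0064 -0.0003  0.0288]
[  0   0   0   0   3  17   5   7 122 120 135 148 170 157 148 136  33]
```

In every wrist view the visible fingertips end 13 mm above the reported TCP, not 8 mm below it. That explains the missed contacts. With this offset corrected, I'll push again.

{"fn": "send_rows", "kwargs": {
  "increments": [0,0,0,0,0,-0.6,0,0,0,0,0,0,0,0,0,0,0,-0.5,-0.03,-0.4,0,0,0,0,-0.51,-0.03,-0.42,0,0,0,0,-0.46,-0.03,-0.47,0,0,0,0,-0.42,-0.02,-0.51,0,0,0,0,-0.36,-0.02,-0.55,0,0,0,0,-0.3,-0.02,-0.59,0,0,0,0,-0.24,-0.02,-0.61,0,0,0,0,-0.18,-0.01,-0.63,0,0,0,0,-0.12,0,-0.65,0,0,0,0,-0.05,0,-0.6,0,0,0,0,0,0,0,0,0,0,0,0,0,0,0]
}}

```text
time: 25.77
position: [0.5399, -0.0197, 0.0717]
tool_rot: [-0.027, 1.0, 0.0, -0.0]
ft_force: [-0.6, 0.4, -0.2]
grip_width: 0.0005
grip_force: 0.0
```

{"fn": "send_rows", "kwargs": {
  "increments": [0,0,0,0,0,-0.15,0,0,0,0,0,0,-0.15,0,0,0,0,0,0,0,0]
}}

```text
time: 26.02
position: [0.5404, -0.0198, 0.0696]
tool_rot: [-0.027, 1.0, -0.0, 0.001]
ft_force: [0.4, -0.8, 1.2]
grip_width: 0.0003
grip_force: 0.7
```

{"fn": "send_rows", "kwargs": {
  "increments": [0,0,0,0,0,-0.15,0,0,0,0,0,0,-0.15,0,0,0,0,0,0,0,0]
}}

```text
time: 26.27
position: [0.5406, -0.0199, 0.0671]
tool_rot: [-0.027, 1.0, -0.0, 0.001]
ft_force: [-0.3, 0.8, 6.4]
grip_width: 0.0004
grip_force: 3.1
```

{"fn": "send_rows", "kwargs": {
  "increments": [0,0,0,0,0,-0.15,0,0,0,0,0,0,0,0,0,0,0,0,0,0,0]
}}

```text
time: 26.52
position: [0.5408, -0.0199, 0.0658]
tool_rot: [-0.027, 1.0, -0.0, 0.001]
ft_force: [-0.8, -0.1, 5.9]
grip_width: 0.0006
grip_force: 3.1
```

{"fn": "send_rows", "kwargs": {
  "increments": [0,0,0,0,0,-0.25,0,0,0,0,0,0,-0.25,0,0,0,0,0,0,0,0]
}}

```text
time: 26.77
position: [0.5404, -0.0198, 0.0606]
tool_rot: [-0.027, 1.0, -0.0, 0.001]
ft_force: [-1.6, -0.1, 6.8]
grip_width: 0.0004
grip_force: 3.1
```

{"fn": "send_rows", "kwargs": {
  "increments": [0,0,0,0,0,2.5,0,0,0,0,0,0,3.5,0.5,0,0,0,0,0,4,1,0,0,0,-2,0,0,1,0,0,0,-4,0,0,1,0,0,0,-3,0,0,1,0,0,0,0,0,0,1,0,0,0,0,0,0,1,0,0,0,0,0,0,1]
}}

```text
time: 27.52
position: [0.4512, -0.0201, 0.1603]
tool_rot: [-0.027, 1.0, -0.0, 0.001]
ft_force: [0.3, -0.5, -0.0]
grip_width: 0.0461
grip_force: 0.0
```

```bash
python3 - <<'E'
from h import *
o=robot.get_obs();print(o['position'],o['ft_force'],o['time'],o['q'])
for n in('scene','top','wrist'):
    c=cam(n,n[0]+'14');P=cloud(c);I=c['image'].astype(int);red=(I[...,0]>120)&(I[...,1]<70)
    q=P[sel(P,(.51,.66),(-.07,.04),(.04,.18))&red];st(n+' red',q)
    st('roller',q[q[:,0]<.55])
    q=P[sel(P,(.51,.76),(-.17,.12),(.038,.05))&(I.max(-1)<60)];st('lips',q);print(cv2.minAreaRect((q[:,:2]*1000).astype(np.float32)) if len(q)>5 else 0)
    q=P[sel(P,(.37,.5),(-.25,.1),(.058,.08))];st('tin',q)
    st('reels',P[sel(P,(.37,.5),(.005,.1),(.027,.045))]);st('reel2',P[sel(P,(.38,.5),(-.22,-.12),(.027,.045))])
E
```

```text
[ 0.4512399  -0.02010576  0.16028408] [ 0.2611941  -0.5082793  -0.00513658] 27.5167 [-2.92852756e-01  3.75769702e-01  1.90942129e+00  6.80326371e-05
  8.53662339e-01 -1.91674614e+00]
scene red 53 min [ 0.5336 -0.0361  0.0705] max [ 0.5666 -0.0105  0.0844] mid [ 0.5501 -0.0233  0.0774]
roller 39 min [ 0.5336 -0.0361  0.0705] max [ 0.5497 -0.0105  0.0844] mid [ 0.5417 -0.0233  0.0774]
lips 5 min [ 0.5577 -0.112   0.0385] max [0.5797 0.0752 0.0414] mid [ 0.5687 -0.0184  0.0399]
0
tin 254 min [ 0.3928 -0.0506  0.0583] max [0.449  0.005  0.0717] mid [ 0.4209 -0.0228  0.065 ]
reels 239 min [0.3875 0.0141 0.0276] max [0.4473 0.0729 0.0396] mid [0.4174 0.0435 0.0336]
reel2 263 min [ 0.4132 -0.1777  0.0281] max [ 0.4736 -0.1201  0.0396] mid [ 0.4434 -0.1489  0.0339]
top red 73 min [ 0.5364 -0.0338  0.0736] max [ 0.5998 -0.0051  0.0845] mid [ 0.5681 -0.0195  0.079 ]
roller 51 min [ 0.5364 -0.0338  0.0745] max [ 0.5491 -0.0051  0.0845] mid [ 0.5428 -0.0195  0.0795]
lips 83 min [ 0.5598 -0.1108  0.0381] max [0.716  0.0539 0.0452] mid [ 0.6379 -0.0285  0.0416]
((600.2808227539062, -61.70720672607422), (106.7914810180664, 220.57839965820312), 45.02738952636719)
tin 0
reels 25 min [0.3868 0.0299 0.0291] max [0.3999 0.0489 0.0378] mid [0.3933 0.0394 0.0334]
reel2 82 min [ 0.414  -0.1781  0.0297] max [ 0.4641 -0.1602  0.0386] mid [ 0.439  -0.1692  0.0342]
wrist red 9 min [ 0.5592 -0.0251  0.0787] max [ 0.5857 -0.023   0.0802] mid [ 0.5725 -0.024   0.0795]
roller 0
lips 0
0
tin 3539 min [ 0.3939 -0.0502  0.0607] max [0.4492 0.0055 0.0715] mid [ 0.4216 -0.0223  0.0661]
reels 3091 min [0.3883 0.0146 0.0273] max [0.4474 0.0745 0.0375] mid [0.4179 0.0446 0.0324]
reel2 2847 min [ 0.4131 -0.1779  0.027 ] max [ 0.473  -0.12    0.0375] mid [ 0.443  -0.149   0.0323]
```

{"fn": "send_rows", "kwargs": {
  "increments": [0,0,0,2,0,3,1,0,0,0,3.5,0,1.5,1,0,0,0,3.5,0,1,1,0,0,0,4,0,0,1,0,0,0,4,0,0,1,0,0,0,0,0,0,1,0,0,0,0,0,0,1,0,0,0,0,0,0,1,0,0,0,0,0,0,1]
}}

```text
time: 28.42
position: [0.6186, -0.0194, 0.2142]
tool_rot: [-0.027, 1.0, 0.0, -0.001]
ft_force: [-0.5, 0.6, -0.1]
grip_width: 0.0868
grip_force: 0.0
```

```bash
python3 - <<'E'
from h import *
o=robot.get_obs();print(o['position'],o['ft_force'],o['time'])
c=cam('wrist','w15');P=cloud(c);I=c['image'].astype(int);red=(I[...,0]>110)&(I[...,1]<80)
q=P[sel(P,(.51,.66),(-.07,.04),(.04,.18))&red];st('red',q)
for a in np.arange(.53,.61,.005):
    k=q[abs(q[:,0]-a)<.0025]
    if len(k): print(round(a,3),len(k),k[:,2].max().round(4),np.median(k[:,2]).round(4),k[:,1].min().round(4),k[:,1].max().round(4))
q=P[sel(P,(.51,.76),(-.17,.12),(.02,.05))&(I.max(-1)<60)];st('wings',q);print(cv2.minAreaRect((q[:,:2]*1000).astype(np.float32)))
k=q[(q[:,2]<.036)&(q[:,2]>.026)];A=np.c_[k[:,:2],np.ones(len(k))];s=np.linalg.lstsq(A,k[:,2],rcond=None)[0];print('plane',s,'z at ball',s@[.64,-.0156,1])
E
```

```text
[ 0.6185639  -0.01942581  0.21419968] [-0.50036998  0.58275633 -0.12105145] 28.4167
red 1138 min [ 0.5351 -0.0358  0.0761] max [ 0.6071 -0.0041  0.0849] mid [ 0.5711 -0.0199  0.0805]
0.535 63 0.082 0.0795 -0.035 -0.0047
0.54 177 0.0849 0.0823 -0.0358 -0.0044
0.545 163 0.0846 0.0823 -0.0355 -0.0041
0.55 79 0.081 0.0798 -0.026 -0.0048
0.555 61 0.0816 0.0796 -0.0258 -0.0125
0.56 65 0.0815 0.0796 -0.0256 -0.0123
0.565 61 0.0821 0.0798 -0.0253 -0.0119
0.57 60 0.0819 0.0797 -0.0251 -0.0116
0.575 53 0.0819 0.0796 -0.0239 -0.0113
0.58 62 0.0816 0.0794 -0.0245 -0.011
0.585 60 0.0821 0.0797 -0.0243 -0.0107
0.59 58 0.0821 0.0798 -0.024 -0.0104
0.595 63 0.0815 0.0796 -0.0238 -0.0101
0.6 64 0.0825 0.0795 -0.0236 -0.0097
0.605 49 0.0817 0.0796 -0.0234 -0.0096
wings 14768 min [ 0.5576 -0.1125  0.0206] max [0.7253 0.0826 0.0435] mid [ 0.6414 -0.015   0.032 ]
((642.0321044921875, -14.421005249023438), (159.54501342773438, 189.34765625), 3.0451500415802)
plane [ 1.74063353e-03 -8.60434939e-05  2.90613974e-02] z at ball 0.030176745184797606
```

The handle bar is level (79.6 mm along its whole length) and the caddy is seated level, so it is locked. reel_b has been knocked to about (0.443, -0.149). I'll turn the tool 90° and go above it.

{"fn": "send_rows", "kwargs": {
  "increments": [0,0,-0.121,-1.35,-1,-0.72,1,0,0,-0.121,-1.35,-1,-0.72,1,0,0,-0.121,-1.35,-1,-0.72,1,0,0,-0.121,-1.35,-1,-0.72,1,0,0,-0.121,-1.35,-1,-0.72,1,0,0,-0.121,-1.35,-1,-0.72,1,0,0,-0.121,-1.35,-1,-0.72,1,0,0,-0.121,-1.35,-1,-0.72,1,0,0,-0.121,-1.35,-1,-0.72,1,0,0,-0.121,-1.35,-1,-0.72,1,0,0,-0.121,-1.35,-1,-0.72,1,0,0,-0.121,-1.35,-1,-0.72,1,0,0,-0.121,-1.35,-1,-0.72,1,0,0,0,0,0,0,1,0,0,0,0,0,0,1,0,0,0,0,0,0,1]
}}

```text
time: 29.8
position: [0.4449, -0.1498, 0.1219]
tool_rot: [0.688, 0.725, 0.0, 0.001]
ft_force: [0.7, 0.4, 0.9]
grip_width: 0.0872
grip_force: 0.0
```

```bash
cat >> h.py <<'E'
from scipy.spatial.transform import Rotation as R_
def pose():
    o=robot.get_obs();R=R_.from_quat(o['tool_rot']).as_matrix();y=R[:,1]
    print('t',round(o['time'],2),'pos',o['position'].round(4),'yhead',np.degrees(np.arctan2(y[1],y[0])).round(2),'zdir',R[:,2].round(3),'F',o['ft_force'].round(1),'w',round(o['grip_width'],4),'q',o['q'].round(2))
E
python3 - <<'E'
from h import *
pose()
for n in('scene','top','wrist'):
    c=cam(n,n[0]+'16');P=cloud(c);st(n+' reel2',P[sel(P,(.38,.52),(-.22,-.09),(.029,.042))])
cv2.imwrite('pics/w16.png',c['image'][:,:,::-1])
E
```

```text
t 29.8 pos [ 0.4449 -0.1498  0.1219] yhead 3.0 zdir [ 0.001 -0.001 -1.   ] F [0.7 0.4 0.9] w 0.0872 q [-0.56  0.46  1.9   0.    0.77 -0.62]
scene reel2 259 min [ 0.4141 -0.1787  0.0293] max [ 0.4736 -0.1189  0.0401] mid [ 0.4439 -0.1488  0.0347]
top reel2 146 min [ 0.42   -0.1547  0.0293] max [ 0.4726 -0.1188  0.0375] mid [ 0.4463 -0.1368  0.0334]
wrist reel2 3659 min [ 0.4132 -0.1779  0.029 ] max [ 0.4726 -0.1184  0.0374] mid [ 0.4429 -0.1481  0.0332]
```

{"fn": "send_rows", "kwargs": {
  "increments": [0,0,0,-0.2,0.1,-2.5,1,0,0,0,0,0,-2.5,1,0,0,0,0,0,-2.2,1,0,0,0,0,0,-1,1,0,0,0,0,0,-0.6,1,0,0,0,0,0,0,1],
  "newtons": 15
}}

```text
time: 30.45
position: [0.4423, -0.1482, 0.0323]
tool_rot: [0.688, 0.725, -0.0, -0.001]
ft_force: [0.5, -0.0, 0.4]
grip_width: 0.0868
grip_force: 0.0
```

{"fn": "send_rows", "kwargs": {
  "increments": [0,0,0,0,0,-1,1,0,0,0,0,0,-1,1,0,0,0,0,0,-1,1,0,0,0,0,0,0,1,0,0,0,0,0,0,1]
}}

```text
time: 30.87
position: [0.4422, -0.1485, 0.0029]
tool_rot: [0.689, 0.725, -0.0, -0.0]
ft_force: [-0.2, -0.4, 0.7]
grip_width: 0.087
grip_force: 0.0
```

{"fn": "send_rows", "kwargs": {
  "increments": [0,0,0,0,0,0,0.6,0,0,0,0,0,0,0.6,0,0,0,0,0,0,0.6,0,0,0,0,0,0,0.6,0,0,0,0,0,0,0.6,0,0,0,0,0,0,0.6,0,0,0,0,0,0,0.6],
  "newtons": 20
}}

```text
time: 31.45
position: [0.4425, -0.1488, 0.0035]
tool_rot: [0.689, 0.725, 0.0, 0.0]
ft_force: [0.1, -0.7, 3.0]
grip_width: 0.0598
grip_force: 20.0
```

{"fn": "send_rows", "kwargs": {
  "increments": [0,0,0,0,0,1,0.6,0,0,0,0,0,2,0.6,0,0,0,0,0,3,0.6,0,0,0,0,0,3,0.6,0,0,0,0,0,0,0.6,0,0,0,0,0,0,0.6,0,0,0,0,0,0,0.6]
}}

```text
time: 32.03
position: [0.4418, -0.1484, 0.0931]
tool_rot: [0.689, 0.725, -0.0, -0.0]
ft_force: [-0.8, 0.3, -2.0]
grip_width: 0.0598
grip_force: 20.0
```

```bash
python3 - <<'E'
from h import *
pose();p=robot.get_obs()['position']
for n in('scene','top','wrist'):
    c=cam(n,n[0]+'17');P=cloud(c);I=c['image'].astype(int)
    q=P[sel(P,(.39,.50),(-.2,-.1),(p[2]+.021,p[2]+.036))&(I.max(-1)>85)&(I.max(-1)-I.min(-1)<30)];st(n,q)
    if n=='wrist' and len(q):
        A=np.c_[q[:,:2],np.ones(len(q))];s=np.linalg.lstsq(A,q[:,2],rcond=None)[0];print('plane',s)
E
```

```text
t 32.03 pos [ 0.4418 -0.1484  0.0931] yhead 2.93 zdir [-0.001  0.    -1.   ] F [-0.8  0.3 -2. ] w 0.0598 q [-0.56  0.52  1.93 -0.    0.69 -0.62]
scene 10 min [ 0.43   -0.1767  0.1222] max [ 0.4674 -0.1543  0.1256] mid [ 0.4487 -0.1655  0.1239]
top 19 min [ 0.4355 -0.1332  0.1201] max [ 0.469  -0.1189  0.127 ] mid [ 0.4523 -0.1261  0.1235]
wrist 6927 min [ 0.4119 -0.1772  0.1141] max [ 0.4716 -0.1177  0.126 ] mid [ 0.4417 -0.1474  0.12  ]
plane [-0.00033979  0.00645932  0.12456025]
```

{"fn": "send_rows", "kwargs": {
  "increments": [0,0,0,3.53,0.5,0,0.6,0,0,0,3.53,0.9,0,0.6,0,0,0,3.53,1.1,0,0.6,0,0,0,3.53,1.3,0,0.6,0,0,0,3.53,1.3,0,0.6,0,0,0,3.53,1.3,0,0.6,0,0,0,3.53,1.3,0,0.6,0,0,0,0,0,0,0.6,0,0,0,0,0,0,0.6,0,0,0,0,0,0,0.6,0,0,0,0,0,0,0.6]
}}

```text
time: 33.1
position: [0.6871, -0.0718, 0.0916]
tool_rot: [0.689, 0.725, -0.001, -0.002]
ft_force: [0.3, 0.5, -1.3]
grip_width: 0.0597
grip_force: 20.0
```

```bash
cat >> h.py <<'E'
def held(p,dz0,dz1,d=.045):
    c=cam('wrist');P=cloud(c);I=c['image'].astype(int)
    q=P[sel(P,(p[0]-d,p[0]+d),(p[1]-d,p[1]+d),(p[2]+dz0,p[2]+dz1))&(I.max(-1)>85)];st('held',q)
E
python3 - <<'E'
from h import *
pose();p=robot.get_obs()['position'];held(p,.021,.036)
E
```

```text
t 33.1 pos [ 0.6871 -0.0718  0.0916] yhead 2.89 zdir [-0.004  0.001 -1.   ] F [ 0.3  0.5 -1.3] w 0.0597 q [-0.27  0.75  1.34 -0.    1.05 -0.32]
held 6800 min [ 0.6422 -0.1007  0.1139] max [ 0.7262 -0.0268  0.125 ] mid [ 0.6842 -0.0638  0.1195]
```

{"fn": "send_rows", "kwargs": {
  "increments": [0,0,0,0.1,0,-1.5,0.6,0,0,0,0,0,-1.5,0.6,0,0,0,0,0,-1.2,0.6,0,0,0,0,0,-0.6,0.6,0,0,0,0,0,-0.4,0.6,0,0,0,0,0,-0.3,0.6,0,0,0,0,0,0,0.6,0,0,0,0,0,0,0.6]
}}

```text
time: 33.82
position: [0.6905, -0.0718, 0.0386]
tool_rot: [0.689, 0.725, -0.0, 0.0]
ft_force: [0.3, 0.2, -1.9]
grip_width: 0.0595
grip_force: 20.0
```

{"fn": "send_rows", "kwargs": {
  "increments": [0,0,0,-0.25,0.05,0,0.6,0,0,0,0,0,-0.25,0.6,0,0,0,0,0,-0.15,0.6,0,0,0,0,0,0,0.6,0,0,0,0,0,0,0.6]
}}

```text
time: 34.23
position: [0.688, -0.0712, 0.0342]
tool_rot: [0.689, 0.725, 0.0, 0.0]
ft_force: [-0.4, 0.2, -1.7]
grip_width: 0.0599
grip_force: 20.0
```

{"fn": "send_rows", "kwargs": {
  "increments": [0,0,0,0,0,-0.1,0.6,0,0,0,0,0,0,0.6,0,0,0,0,0,0,0.78,0,0,0,0,0,0,0.78,0,0,0,0,0,0,0.78,0,0,0,0,0,1.5,0.78,0,0,0,0,0,3,0.78,0,0,0,0,0,4,0.78,0,0,0,-2,0,3,1,0,0,0,-3,0,0,1,0,0,0,0,0,0,1,0,0,0,0,0,0,1,0,0,0,0,0,0,1]
}}

```text
time: 35.32
position: [0.6385, -0.0714, 0.1486]
tool_rot: [0.689, 0.725, 0.0, 0.001]
ft_force: [0.7, 0.0, 0.9]
grip_width: 0.0856
grip_force: 0.0
```

```bash
cat >> h.py <<'E'
from math import *
C0=np.array([.6418,-.0148]);YA=.053
def tocad(xy): d=np.array(xy)-C0; return np.array([d[0]*cos(YA)+d[1]*sin(YA),-d[0]*sin(YA)+d[1]*cos(YA)])
E
python3 - <<'E'
from h import *
pose()
for n in('scene','wrist','top'):
    c=cam(n,n[0]+'18');P=cloud(c);I=c['image'].astype(int)
    m=(P[...,2]>.055)&(P[...,2]<.072)&sel(P,(.64,.75),(-.13,-.042),(0,.1))&(I.max(-1)>75)
    q=P[m];st(n,q)
    if len(q)>9:
        A=np.c_[q[:,:2],np.ones(len(q))];print('plane',np.linalg.lstsq(A,q[:,2],rcond=None)[0],'cad',tocad(((q.min(0)+q.max(0))/2)[:2]))
    st('tin',P[sel(P,(.36,.52),(-.1,.08),(.058,.08))&(I[...,0]>120)&(I[...,1]<90)])
    st('r1',P[sel(P,(.36,.52),(.0,.12),(.029,.045))&(I.max(-1)-I.min(-1)<30)])
E
```

```text
t 35.32 pos [ 0.6385 -0.0714  0.1486] yhead 2.91 zdir [ 0.001 -0.    -1.   ] F [0.7 0.  0.9] w 0.0856 q [-0.28  0.62  1.44  0.    1.08 -0.34]
scene 179 min [ 0.6583 -0.1007  0.057 ] max [ 0.7225 -0.0463  0.0677] mid [ 0.6904 -0.0735  0.0623]
plane [-0.0171715   0.00379856  0.07481424] cad [ 0.04538963 -0.06116394]
tin 242 min [ 0.3936 -0.0515  0.0604] max [0.4507 0.0036 0.0747] mid [ 0.4222 -0.0239  0.0676]
r1 229 min [0.3625 0.0144 0.0291] max [0.4454 0.1163 0.0385] mid [0.4039 0.0653 0.0338]
wrist 3646 min [ 0.6588 -0.1006  0.0558] max [ 0.7186 -0.042   0.0662] mid [ 0.6887 -0.0713  0.061 ]
plane [ 0.00180818 -0.0001435   0.06265958] cad [ 0.04383828 -0.05891794]
tin 3833 min [ 0.3923 -0.0494  0.0584] max [0.4512 0.0066 0.0709] mid [ 0.4217 -0.0214  0.0646]
r1 3729 min [3.882e-01 3.000e-04 2.900e-02] max [0.4485 0.0746 0.045 ] mid [0.4183 0.0375 0.037 ]
top 28 min [ 0.6724 -0.0496  0.0609] max [ 0.7051 -0.0439  0.0673] mid [ 0.6887 -0.0468  0.0641]
plane [0.04477689 0.18418271 0.0411052 ] cad [ 0.04518781 -0.03443139]
tin 0
r1 0
```

{"fn": "send_rows", "kwargs": {
  "increments": [0,0,0,-3.61,0.83,0,1,0,0,0,-3.61,0.83,0,1,0,0,0,-3.61,0.83,0,1,0,0,0,-3.61,0.83,0,1,0,0,0,-3.61,0.83,-1.5,1,0,0,0,-3.61,0.83,-1.5,1,0,0,0,0,0,0,1,0,0,0,0,0,0,1,0,0,0,0,0,0,1]
}}

```text
time: 36.22
position: [0.4234, -0.022, 0.1183]
tool_rot: [0.689, 0.725, 0.001, 0.001]
ft_force: [0.7, -1.0, 0.5]
grip_width: 0.0871
grip_force: 0.0
```

```bash
python3 - <<'E'
from h import *
pose()
c=cam('wrist','w19');P=cloud(c);I=c['image'].astype(int)
st('tin',P[sel(P,(.36,.52),(-.1,.08),(.06,.08))&(I[...,0]>120)&(I[...,1]<90)])
E
```

```text
t 36.22 pos [ 0.4234 -0.022   0.1183] yhead 2.92 zdir [ 0.002 -0.001 -1.   ] F [ 0.7 -1.   0.5] w 0.0871 q [-0.32  0.43  2.01  0.    0.7  -0.37]
tin 2657 min [ 0.3934 -0.0495  0.0623] max [0.4492 0.0067 0.071 ] mid [ 0.4213 -0.0214  0.0667]
```

Descend over the tin and grip it.

{"fn": "send_rows", "kwargs": {
  "increments": [0,0,0,-0.15,0.05,-2.5,1,0,0,0,0,0,-2.5,1,0,0,0,0,0,-2,1,0,0,0,0,0,-1.5,1,0,0,0,0,0,-1,1,0,0,0,0,0,-0.3,1,0,0,0,0,0,0,1,0,0,0,0,0,0,1]
}}

```text
time: 36.93
position: [0.4215, -0.0214, 0.0203]
tool_rot: [0.689, 0.725, 0.0, 0.001]
ft_force: [0.4, 0.7, -0.4]
grip_width: 0.087
grip_force: 0.0
```

{"fn": "send_rows", "kwargs": {
  "increments": [0,0,0,0,0,0,0.55,0,0,0,0,0,0,0.55,0,0,0,0,0,0,0.55,0,0,0,0,0,0,0.55,0,0,0,0,0,0,0.55,0,0,0,0,0,0,0.55,0,0,0,0,0,0,0.55,0,0,0,0,0,0,0.55],
  "newtons": 18
}}

```text
time: 37.6
position: [0.4202, -0.021, 0.0205]
tool_rot: [0.689, 0.725, 0.0, 0.0]
ft_force: [-0.7, 0.0, 3.9]
grip_width: 0.0583
grip_force: 17.5
```

{"fn": "send_rows", "kwargs": {
  "increments": [0,0,0,0,0,1,0.55,0,0,0,0,0,2,0.55,0,0,0,0,0,3,0.55,0,0,0,0,0,3,0.55,0,0,0,0,0,0,0.55,0,0,0,0,0,0,0.55,0,0,0,0,0,0,0.55]
}}

```text
time: 38.18
position: [0.4192, -0.0207, 0.1098]
tool_rot: [0.689, 0.725, -0.0, -0.0]
ft_force: [-0.4, -0.1, -1.6]
grip_width: 0.0579
grip_force: 17.5
```

```bash
python3 - <<'E'
from h import *
pose()
p=robot.get_obs()['position']
c=cam('wrist','w20');P=cloud(c);I=c['image'].astype(int)
st('tin',P[sel(P,(.36,.52),(-.1,.08),(p[2]+.03,p[2]+.06))&(I[...,0]>120)&(I[...,1]<90)])
st('r1',P[sel(P,(.36,.52),(.0,.12),(.029,.04))&(I.max(-1)-I.min(-1)<30)])
E
```

```text
t 38.18 pos [ 0.4192 -0.0207  0.1098] yhead 2.92 zdir [-0.001  0.    -1.   ] F [-0.4 -0.1 -1.6] w 0.0579 q [-0.32  0.44  2.03 -0.    0.67 -0.37]
tin 7520 min [ 0.3909 -0.0486  0.1406] max [0.4572 0.0074 0.1619] mid [ 0.424  -0.0206  0.1512]
r1 4864 min [0.3602 0.0153 0.0292] max [0.4477 0.1182 0.0399] mid [0.404  0.0668 0.0345]
```

{"fn": "send_rows", "kwargs": {
  "increments": [0,0,0,3.16,1.3,0.5,0.55,0,0,0,3.16,1.3,0.5,0.55,0,0,0,3.16,1.1,0.5,0.55,0,0,0,3.16,0.9,0.5,0.55,0,0,0,3.16,0.8,0,0.55,0,0,0,3.15,0.8,0,0.55,0,0,0,0,0,0,0.55,0,0,0,0,0,0,0.55,0,0,0,0,0,0,0.55,0,0,0,0,0,0,0.55]
}}

```text
time: 39.07
position: [0.6068, 0.041, 0.1285]
tool_rot: [0.689, 0.725, -0.002, -0.002]
ft_force: [-0.2, 0.5, -2.0]
grip_width: 0.0579
grip_force: 17.5
```

```bash
python3 - <<'E'
from h import *
pose()
p=robot.get_obs()['position']
c=cam('wrist','w21');P=cloud(c);I=c['image'].astype(int)
q=P[sel(P,(p[0]-.05,p[0]+.05),(p[1]-.05,p[1]+.05),(p[2]+.03,p[2]+.06))&(I[...,0]>120)&(I[...,1]<90)];st('tin',q);print(tocad(((q.min(0)+q.max(0))/2)[:2]))
E
```

```text
t 39.07 pos [0.6068 0.041  0.1285] yhead 2.9 zdir [-0.005  0.    -1.   ] F [-0.2  0.5 -2. ] w 0.0579 q [-0.12  0.61  1.55 -0.    0.99 -0.17]
tin 7419 min [0.5805 0.0138 0.1683] max [0.634  0.0692 0.179 ] mid [0.6073 0.0415 0.1736]
[-0.03149533  0.058029  ]
```

{"fn": "send_rows", "kwargs": {
  "increments": [0,0,0,0,0,-2,0.55,0,0,0,0,0,-2,0.55,0,0,0,0,0,-1.5,0.55,0,0,0,0,0,-1,0.55,0,0,0,0,0,-0.6,0.55,0,0,0,0,0,-0.3,0.55,0,0,0,0,0,0,0.55,0,0,0,0,0,0,0.55]
}}

```text
time: 39.78
position: [0.6098, 0.041, 0.0569]
tool_rot: [0.689, 0.725, 0.0, 0.0]
ft_force: [0.1, 1.0, -0.6]
grip_width: 0.0581
grip_force: 17.5
```

{"fn": "send_rows", "kwargs": {
  "increments": [0,0,0,0,0,-0.3,0.55,0,0,0,0,0,-0.3,0.55,0,0,0,0,0,0,0.55,0,0,0,0,0,0,0.55]
}}

```text
time: 40.12
position: [0.6094, 0.0411, 0.0503]
tool_rot: [0.689, 0.725, -0.0, 0.0]
ft_force: [-0.2, 0.3, -0.4]
grip_width: 0.058
grip_force: 17.5
```

{"fn": "send_rows", "kwargs": {
  "increments": [0,0,0,0,0,-0.05,0.55,0,0,0,0,0,0,0.75,0,0,0,0,0,0,0.75,0,0,0,0,0,0,0.75,0,0,0,0,0,1.5,0.75,0,0,0,0,0,3,0.75,0,0,0,0,0,4,1,0,0,0,0,0,1,1,0,0,0,-3.5,0,0,1,0,0,0,-4,0.1,0,1,0,0,0,-4,0.1,0,1,0,0,0,-4,0.1,-1,1,0,0,0,-3.5,0.1,-1,1,0,0,0,0,0,0,1,0,0,0,0,0,0,1,0,0,0,0,0,0,1]
}}

```text
time: 41.45
position: [0.4209, 0.0448, 0.1252]
tool_rot: [0.689, 0.725, 0.001, 0.001]
ft_force: [0.2, -0.0, -0.1]
grip_width: 0.0869
grip_force: 0.0
```

```bash
python3 - <<'E'
from h import *
pose()
for n in('scene','top','wrist'):
    c=cam(n,n[0]+'22');P=cloud(c);I=c['image'].astype(int)
    q=P[sel(P,(.55,.69),(-.0,.1),(.09,.11))&(I[...,0]>120)&(I[...,1]<90)];st(n+' tin',q)
    if len(q)>9: print(tocad(((q.min(0)+q.max(0))/2)[:2]))
    st('r1',P[sel(P,(.385,.45),(.0,.12),(.029,.04))])
    q=P[sel(P,(.64,.75),(-.13,-.042),(.055,.072))&(I.max(-1)>75)];st('r2',q)
E
```

```text
t 41.45 pos [0.4209 0.0448 0.1252] yhead 2.91 zdir [ 0.003 -0.    -1.   ] F [ 0.2 -0.  -0.1] w 0.0869 q [-0.16  0.41  2.01  0.    0.72 -0.21]
scene tin 185 min [0.5809 0.012  0.0901] max [0.6368 0.0663 0.1022] mid [0.6088 0.0392 0.0962]
[-0.03005372  0.05564286]
r1 228 min [0.3872 0.013  0.0292] max [0.4473 0.0725 0.0392] mid [0.4173 0.0428 0.0342]
r2 184 min [ 0.6551 -0.1001  0.0586] max [ 0.7164 -0.043   0.0692] mid [ 0.6858 -0.0715  0.0639]
top tin 366 min [0.5828 0.014  0.0901] max [0.6383 0.0662 0.1018] mid [0.6106 0.0401 0.096 ]
[-0.02828854  0.05649025]
r1 0
r2 350 min [ 0.6604 -0.0992  0.0576] max [ 0.7176 -0.0441  0.0681] mid [ 0.689  -0.0716  0.0628]
wrist tin 2646 min [0.582  0.0324 0.0908] max [0.6388 0.0687 0.1001] mid [0.6104 0.0505 0.0954]
[-0.02792048  0.06691337]
r1 3566 min [0.3882 0.0148 0.029 ] max [0.4474 0.0749 0.0374] mid [0.4178 0.0449 0.0332]
r2 0
```

Tin and reel_b are in place. Next is reel_a at (0.418, 0.0447).

{"fn": "send_rows", "kwargs": {
  "increments": [0,0,0,-0.3,0,-2.5,1,0,0,0,0,0,-2.5,1,0,0,0,0,0,-2.5,1,0,0,0,0,0,-1.5,1,0,0,0,0,0,-1.2,1,0,0,0,0,0,-1,1,0,0,0,0,0,-0.8,1,0,0,0,0,0,0,1,0,0,0,0,0,0,1]
}}

```text
time: 42.35
position: [0.4171, 0.045, 0.0044]
tool_rot: [0.689, 0.725, 0.0, 0.0]
ft_force: [-0.4, -0.2, 0.5]
grip_width: 0.0874
grip_force: 0.0
```

{"fn": "send_rows", "kwargs": {
  "increments": [0,0,0,0,0,0,0.6,0,0,0,0,0,0,0.6,0,0,0,0,0,0,0.6,0,0,0,0,0,0,0.6,0,0,0,0,0,0,0.6,0,0,0,0,0,0,0.6,0,0,0,0,0,0,0.6],
  "newtons": 20
}}

```text
time: 42.93
position: [0.4167, 0.045, 0.0051]
tool_rot: [0.689, 0.725, 0.0, 0.0]
ft_force: [0.7, 0.6, 4.5]
grip_width: 0.0597
grip_force: 20.0
```

{"fn": "send_rows", "kwargs": {
  "increments": [0,0,0,0,0,1,0.6,0,0,0,0,0,2,0.6,0,0,0,0,0,3,0.6,0,0,0,0,0,3.5,0.6,0,0,0,0,0,0,0.6,0,0,0,0,0,0,0.6,0,0,0,0,0,0,0.6]
}}

```text
time: 43.52
position: [0.4157, 0.0452, 0.0993]
tool_rot: [0.689, 0.725, -0.0, -0.0]
ft_force: [0.6, 0.7, -2.4]
grip_width: 0.0597
grip_force: 20.0
```

```bash
python3 - <<'E'
from h import *
pose();p=robot.get_obs()['position'];held(p,.021,.036,.05)
E
```

```text
t 43.52 pos [0.4157 0.0452 0.0993] yhead 2.92 zdir [-0.001  0.    -1.   ] F [ 0.6  0.7 -2.4] w 0.0597 q [-0.16  0.46  2.04 -0.    0.64 -0.21]
held 4577 min [0.3878 0.0157 0.1263] max [0.4548 0.075  0.1312] mid [0.4213 0.0453 0.1287]
```

{"fn": "send_rows", "kwargs": {
  "increments": [0,0,0,0.2,-3.8,0,0.6,0,0,0,0.5,-3.8,0,0.6,0,0,0,1,-3.5,0,0.6,0,0,0,3.5,-0.5,0,0.6,0,0,0,3.5,-0.4,0,0.6,0,0,0,3.5,0,0,0.6,0,0,0,3.5,0,0,0.6,0,0,0,2.8,0,0,0.6,0,0,0,0,0,0,0.6,0,0,0,0,0,0,0.6,0,0,0,0,0,0,0.6,0,0,0,0,0,0,0.6]
}}

```text
time: 44.57
position: [0.5987, -0.0743, 0.098]
tool_rot: [0.689, 0.725, -0.001, -0.002]
ft_force: [0.2, 1.4, -1.9]
grip_width: 0.0595
grip_force: 20.0
```

```bash
python3 - <<'E'
from h import *
pose();p=robot.get_obs()['position'];held(p,.024,.034,.034);print(tocad(p[:2]))
E
```

```text
t 44.57 pos [ 0.5987 -0.0743  0.098 ] yhead 2.92 zdir [-0.005  0.002 -1.   ] F [ 0.2  1.4 -1.9] w 0.0595 q [-0.31  0.64  1.58 -0.    0.92 -0.36]
held 6690 min [ 0.5695 -0.1041  0.122 ] max [ 0.6288 -0.0445  0.13  ] mid [ 0.5991 -0.0743  0.126 ]
[-0.04617075 -0.05709268]
```

{"fn": "send_rows", "kwargs": {
  "increments": [0,0,0,0,-0.08,-1.5,0.6,0,0,0,0,0,-1.5,0.6,0,0,0,0,0,-1.2,0.6,0,0,0,0,0,-0.8,0.6,0,0,0,0,0,-0.5,0.6,0,0,0,0,0,0,0.6,0,0,0,0,0,0,0.6]
}}

```text
time: 45.2
position: [0.6014, -0.0757, 0.0447]
tool_rot: [0.689, 0.725, -0.0, -0.0]
ft_force: [0.1, -0.9, -1.4]
grip_width: 0.0598
grip_force: 20.0
```

```bash
python3 - <<'E'
from h import *
pose();p=robot.get_obs()['position'];held(p,.024,.034,.034);print(tocad(p[:2]))
E
```

```text
t 45.2 pos [ 0.6014 -0.0757  0.0447] yhead 2.92 zdir [-0.  0. -1.] F [ 0.1 -0.9 -1.4] w 0.0598 q [-0.31  0.72  1.6   0.    0.81 -0.36]
held 6659 min [ 0.5725 -0.1053  0.0688] max [ 0.6311 -0.0419  0.0785] mid [ 0.6018 -0.0736  0.0737]
[-0.04360899 -0.05871617]
```

Well placed; lower about 10 mm, release and retreat.

{"fn": "send_rows", "kwargs": {
  "increments": [0,0,0,0,0,-0.4,0.6,0,0,0,0,0,-0.3,0.6,0,0,0,0,0,-0.25,0.6,0,0,0,0,0,0,0.6,0,0,0,0,0,0,0.6]
}}

```text
time: 45.67
position: [0.6012, -0.0757, 0.0351]
tool_rot: [0.689, 0.725, -0.0, -0.0]
ft_force: [-0.8, 0.7, -1.9]
grip_width: 0.0598
grip_force: 20.0
```

{"fn": "send_rows", "kwargs": {
  "increments": [0,0,0,0,0,0,0.78,0,0,0,0,0,0,0.78,0,0,0,0,0,0,0.78,0,0,0,0,0,1.5,0.78,0,0,0,0,0,3,0.78,0,0,0,0,0,4,0.78,0,0,0,0,0,4,1,0,0,0,-3.5,0,0,1,0,0,0,-4,0,0,1,0,0,0,-4,0,0,1,0,0,0,-3,0,0,1,0,0,0,0,0,0,1,0,0,0,0,0,0,1,0,0,0,0,0,0,1]
}}

```text
time: 46.83
position: [0.458, -0.0764, 0.161]
tool_rot: [0.689, 0.725, 0.001, 0.002]
ft_force: [-0.5, -0.3, -0.3]
grip_width: 0.087
grip_force: 0.0
```

```bash
python3 - <<'E'
from h import *
pose()
for n in('scene','top'):
    c=cam(n,n[0]+'25');P=cloud(c);I=c['image'].astype(int)
    q=P[sel(P,(.55,.69),(-.0,.1),(.09,.11))&(I[...,0]>120)&(I[...,1]<90)];st(n+' tin',q)
    for a,b in((.57,.634),(.655,.722)):
        q=P[sel(P,(a,b),(-.13,-.042),(.05,.075))&(I.max(-1)>75)];st('reel',q)
        if len(q)>9: A=np.c_[q[:,:2],np.ones(len(q))];print('plane',np.linalg.lstsq(A,q[:,2],rcond=None)[0],'cad',tocad(((q.min(0)+q.max(0))/2)[:2]))
    q=P[sel(P,(.51,.61),(-.07,.04),(.06,.18))&(I[...,0]>120)&(I[...,1]<80)];st('handle',q)
    st('cover',P[sel(P,(.33,.45),(.27,.38),(.03,.12))])
im=c['image'][110:310,180:480,::-1]
cv2.imwrite('pics/end.png',cv2.resize(im,None,fx=2.6,fy=2.6,interpolation=cv2.INTER_CUBIC))
E
```

```text
t 46.83 pos [ 0.458  -0.0764  0.161 ] yhead 2.9 zdir [ 0.003 -0.001 -1.   ] F [-0.5 -0.3 -0.3] w 0.087 q [-0.41  0.39  1.88  0.    0.87 -0.46]
scene tin 31 min [0.5835 0.0445 0.0913] max [0.6174 0.0678 0.1006] mid [0.6004 0.0562 0.096 ]
reel 217 min [ 0.5712 -0.1048  0.0503] max [ 0.6305 -0.0422  0.0727] mid [ 0.6008 -0.0735  0.0615]
plane [ 0.00729851 -0.00400234  0.05812561] cad [-0.04401734 -0.05644948]
reel 190 min [ 0.6584 -0.1009  0.0504] max [ 0.7173 -0.0429  0.0696] mid [ 0.6878 -0.0719  0.06  ]
plane [-0.00076883  0.01545725  0.06434665] cad [ 0.0429456 -0.0594141]
handle 0
cover 253 min [0.3772 0.2988 0.0302] max [0.4283 0.3476 0.0929] mid [0.4028 0.3232 0.0615]
top tin 362 min [0.5831 0.014  0.0901] max [0.6378 0.0663 0.102 ] mid [0.6105 0.0402 0.0961]
reel 335 min [ 0.5812 -0.1042  0.0555] max [ 0.6313 -0.047   0.0691] mid [ 0.6062 -0.0756  0.0623]
plane [-0.00732783  0.00053465  0.06770704] cad [-0.0387278  -0.05882802]
reel 354 min [ 0.6604 -0.0991  0.051 ] max [ 0.717  -0.044   0.0678] mid [ 0.6887 -0.0716  0.0594]
plane [-0.00295683 -0.00446715  0.06476685] cad [ 0.04381827 -0.05915563]
handle 216 min [ 0.5363 -0.034   0.0611] max [0.6092 0.0382 0.1002] mid [0.5728 0.0021 0.0806]
cover 333 min [0.379  0.2983 0.03  ] max [0.4268 0.3455 0.0924] mid [0.4029 0.3219 0.0612]
```

View pics/end.png

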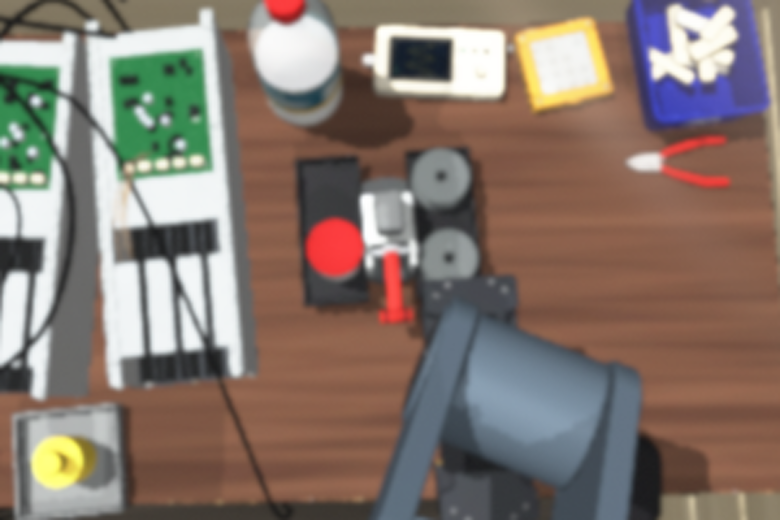

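The picture shows the tin at (335,247), the reels at (440,178) and (448,255), the handle down at (393,290) and the cover in its tray at (62,462). I'm handing in.

```bash
python3 -c "
from rig import robot
print(robot.hand_in())"
```

```text
the job is handed in; nothing more can be done
None
```

I handed the job in at about 47 s, with no verdict returned: in the last checks the cover stood in its tray, the caddy was locked level on the ball with the handle down, and both reels and the one tin stood upright on the wings.

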